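# Load the sensor carousel in order with its hand crank

## Task

Load the smart-home sensors that are on the table into the crank-driven carousel, each lying flat and right way up in its own pocket and in this order: round one in pocket 1 (one dot), pill-shaped in pocket 2, slim bar in pocket 3, square in pocket 4. Turn the crank clockwise to bring each pocket to the loading window, two full turns per pocket; leave the pocket of a missing sensor empty. When all are in, wind the crank on to its end stop so that the blank sector closes the window, and do not shift the phone or the black bit case.

Things in the scene. Friction and masses are not known exactly. Their poses are not given: they have to be found in the camera images.
- unit: the carousel, fixed: 300 x 300 mm base, turning tray (radius 134 mm) under a flat clear cover of 300 x 300 mm, 62 to 66 mm above the table. Origin under the tray's axis at table level. The loading window is a notch in the cover, 140 mm wide, from its -x edge (robot's side) to the axis. A gear housing up to 30 mm high runs out at its -y side to the crank
- window (a point): centre of the loading window, on the tray floor's height (22 mm above the table), 88 mm from the tray's axis: a pocket is loaded when it stands here. Same axes as the unit
- crank_axis (a point): the crank's upright turning axis, 46 mm above the table (top of the crank arm), fixed on the unit
- knob (a point): top centre of the crank's upright black handle, 90 mm above the table: a freely spinning sleeve of 22 mm diameter standing 42 mm high (48 to 90 mm above the table), 45 mm out from the crank axis; pinch it from above and lead it round in a circle
- crank (a joint): crank angle, rad, growing clockwise from above; two full turns move the tray (anticlockwise) one place: pocket 1 is centred in the window at 0, pocket 2 at 12.57, 3 at 25.13, 4 at 37.70, the blank sector at 50.27. End stop 50.4, lower stop -11; starts between -8 and -3. Turns both ways, takes 1 to 3 N at the handle, stays where left
- pocket1 (a point): centre of pocket 1 on its floor (22 mm above the table), marked with 1 black dot near its outer rim. A 72 degree sector from radius 28 to 130 mm, divided by 3 mm walls 10 mm high; it turns with the tray, this point 88 mm from the axis. The fifth sector is blank (a solid white wedge 28 mm high)
- pocket2 (a point): centre of pocket 2 on its floor (22 mm above the table), marked with 2 black dots near its outer rim. A 72 degree sector from radius 28 to 130 mm, divided by 3 mm walls 10 mm high; it turns with the tray, this point 88 mm from the axis. The fifth sector is blank (a solid white wedge 28 mm high)
- pocket3 (a point): centre of pocket 3 on its floor (22 mm above the table), marked with 3 black dots near its outer rim. A 72 degree sector from radius 28 to 130 mm, divided by 3 mm walls 10 mm high; it turns with the tray, this point 88 mm from the axis. The fifth sector is blank (a solid white wedge 28 mm high)
- pocket4 (a point): centre of pocket 4 on its floor (22 mm above the table), marked with 4 black dots near its outer rim. A 72 degree sector from radius 28 to 130 mm, divided by 3 mm walls 10 mm high; it turns with the tray, this point 88 mm from the axis. The fifth sector is blank (a solid white wedge 28 mm high)
- puck: round white sensor, 54 mm diameter, 22 mm high, belongs in pocket 1; starts flat on the table, right way up, left of the carousel, in any yaw; may be absent. Origin in the centre of its underside, z up; 30 to 100 g
- pill: white pill-shaped sensor with round ends, 70 mm long (its x) by 38 mm wide (its y), 26 mm high, belongs in pocket 2; starts flat on the table, right way up, left of the carousel, in any yaw; may be absent. Origin in the centre of its underside, z up; 30 to 100 g
- bar: slim white straight-edged sensor, 70 mm long (its x) by 24 mm wide (its y), 20 mm high, belongs in pocket 3 (the smaller bare-metal USB stick nearby, 48 x 17 x 8 mm, is not a sensor: leave it); starts flat on the table, right way up, left of the carousel, in any yaw; may be absent. Origin in the centre of its underside, z up; 30 to 100 g
- square: square white sensor, 44 x 44 mm, 20 mm high, belongs in pocket 4; starts flat on the table, right way up, left of the carousel, in any yaw; may be absent. Origin in the centre of its underside, z up; 30 to 100 g
- phone: bystander: black phone 72 x 148 x 9 mm, lying; origin centre of underside
- bitcase: bystander: black bit case 75 x 40 x 85 mm; origin centre of underside
Mind the look-alikes: they are no part of the job. Leave any orange or red look-alike of the puck alone.

How it is judged:
On the way, in this order (a step that is already met when the one before it is completed fails the run):
1. the puck lies flat, right way up, in pocket 1, let go (horizontal distance between puck and pocket1 below 0.048 m and z of puck in the frame of pocket1 between -0.005 and 0.005 m and angle between puck's own z axis and vertical below 0.15 rad and contact force between the fingers and puck below 0.2 N and linear speed of puck below 0.05 m/s), for 0.2 s.
2. the pill lies flat, right way up, in pocket 2, let go (horizontal distance between pill and pocket2 below 0.048 m and z of pill in the frame of pocket2 between -0.005 and 0.005 m and angle between pill's own z axis and vertical below 0.15 rad and contact force between the fingers and pill below 0.2 N and linear speed of pill below 0.05 m/s), for 0.2 s.
3. the bar lies flat, right way up, in pocket 3, let go (horizontal distance between bar and pocket3 below 0.048 m and z of bar in the frame of pocket3 between -0.005 and 0.005 m and angle between bar's own z axis and vertical below 0.15 rad and contact force between the fingers and bar below 0.2 N and linear speed of bar below 0.05 m/s), for 0.2 s.
4. the square lies flat, right way up, in pocket 4, let go (horizontal distance between square and pocket4 below 0.048 m and z of square in the frame of pocket4 between -0.005 and 0.005 m and angle between square's own z axis and vertical below 0.15 rad and contact force between the fingers and square below 0.2 N and linear speed of square below 0.05 m/s), for 0.2 s.
5. crank wound on to its end stop, the blank sector in the window (value of joint crank above 49.7 rad), for 0.2 s.
At the end, for the whole second after the job is handed in: Every sensor present lies flat (within 5 mm of the pocket floor's height), right way up (tilt under 0.15 rad), with its centre within 48 mm of its own pocket's centre, at rest; the crank stands at its end stop (over 49.7 rad) and is still (horizontal distance between puck and pocket1 below 0.048 m and z of puck in the frame of pocket1 between -0.005 and 0.005 m and angle between each of puck, pill, bar, square's own z axis and vertical below 0.15 rad and linear speed of each of puck, pill, bar, square below 0.03 m/s and horizontal distance between pill and pocket2 below 0.048 m and z of pill in the frame of pocket2 between -0.005 and 0.005 m and horizontal distance between bar and pocket3 below 0.048 m and z of bar in the frame of pocket3 between -0.005 and 0.005 m and horizontal distance between square and pocket4 below 0.048 m and z of square in the frame of pocket4 between -0.005 and 0.005 m and value of joint crank above 49.7 rad and velocity of joint crank below 0.2 rad/s); the robot touches nothing.
It fails at once if the phone is shifted by more than 30 mm (distance of phone from where it was at the start of the episode above 0.03 m).
It fails at once if the bitcase is shifted by more than 30 mm (distance of bitcase from where it was at the start of the episode above 0.03 m).
Of puck, pill, bar, square only 2 to 4 are there at a start; the rules pass over those that are not, and their reading is None.
At some moment in a run one of puck, pill, bar, square may be knocked a few centimetres aside while the robot is not near it.
Once in a run the grip may slacken for a moment while it holds something.
It also fails if it takes over 210 s, if anything falls off the work surface, if the arm or the gripper's body presses on something with over 40 N, if the wrist force passes 120 N, or if a joint passes its speed limit or range.

## Robot

A 7-joint arm with a two-finger parallel gripper is mounted at the origin on the work surface. World frame = base frame: x ahead of the robot, y to its left, z up, the work surface at z = 0. Lengths are in m, angles in rad, forces in N, time in s.
With the tool pointing down it reaches from about 0.425 to 0.925 m from the base axis. Payload 6.8 kg.
Tool frame: the origin (TCP) lies on the centre line of the jaws, within the pads' length; the fingertips stand 19 mm ahead of it and the grasp point (between the pads) is the TCP (bot.tcp_to_tips is the distance from the TCP to the fingertips, in m); x points along the fingers, y is the direction in which the jaws open and shut, and the axes are right-handed (so a half turn about x gives the same grasp; the last joint's range is limited). The gripper opens to 85 mm and grips with 20 to 120 N. Pads are 22 mm wide; open, the fingers measure 114 mm over their backs; the gripper's body (76 mm by 85 mm) begins 54 mm behind the grasp point. The pads swing forward as they close: fully open they stand 13 mm farther back than shut.
Start: joints at [-1.324, 0.477, 0.022, 1.555, -0.011, 1.109, -0.083], TCP at [0.234, 0.633, 0.25] pointing down, gripper open.
Joint ranges: [-2.96, 2.96], [-0.34, 2.1], [-1.41, 1.46], [0.24, 2.44], [-1.37, 4.51], [0.17, 1.92], [-2.96, 2.96]. Speed limits (rad/s): [2.39, 2.39, 3.14, 3.14, 3.14, 3.14, 3.14].

## Interface

Orientations are given as a unit quaternion [w, x, y, z].
In Python, from station import status, eyes, bot gives the robot as it stands.
- The arm moves only by the tool apply_moves, never from a script. Its arguments are lists of equal length, an entry for each row: "travel": the shift along the tool's x, y, z in cm, a list of three; "turn": the turn, a rotation vector about the tool's x, y, z in rad, a list of three; "grip": the closure, from 0 (fully open) to 1 (shut). In form: {"travel": [[tx, ty, tz], ...], "turn": [[wx, wy, wz], ...], "grip": [grip, ...]}. A call has 1 to 8 rows; each row shifts and turns the pose as measured when the row begins, along the tool's axes as they then stand; what a row does not reach is not made up. A row lasts 1/12 s, in which the tool goes at most 41.7 mm and 7.16 degrees, less where a joint would pass 70% of its speed; a pose out of reach is approached as far as the arm can. A call is refused whole if a number of a shift passes 4.17 or a number of a turn 0.125, either way. A call with a gripper value outside its range is refused whole. The fingers move at their own pace and stop on an object; "newtons" is the grip in N (left out, the last holds). Time passes only in rows, so rows that do not move let the fingers close. It gives the time, the measured TCP pose, the force and the opening at its end, in the units of the state.
- status.get_obs(): the state, without advancing time (a new reading comes with each control period).
- eyes.read_camera(name): name is "scene" or "top" or "wrist"; returns the picture (384x512x3 uint8, red, green, blue); there is no depth.
- eyes.calibration(name): a dict with "intrinsics" (3x3 intrinsics, pixels), "xyz" and "attitude" of the camera in the world; the wrist camera has in their place "T_tool_cam" (4x4, takes a point from camera to tool coordinates, whose origin is the TCP and whose axes are the tool frame's). Camera axes: x right, y down, z forward; pixel columns grow to the right and rows downward; lengths in m; the calibration is good to about 2 mm. A picture is of the moment at which its call begins: read the wrist's pose just before it. calibration takes no time and is no camera call.
- bot.hand_in(): hands the job in, once; it reports no verdict.
Trained networks look in the newest picture that a camera, given by its name, has taken for a name from the list of things; names that differ only in an ending like _2 or _b are one class to them, and where a whole thing is asked for, a point or a joint stands for the part that bears it (a point fixed in the world has none). Each returns a list of dicts, best first, with "score" (0 to 1); they miss things now and then, are a little off and sometimes report something else, mostly with a low value. They report only what shows in the picture. A call takes as long as a camera call. They do not tell look-alikes from the thing itself.
- eyes.masks_of(thing, camera): "region" (384x512 bool, what is visible of it) and "rect" ([left, top, right, bottom] in pixels, round what is visible of it).
The state is a dict: "t": time; "q": joint angles; "joint_vel": joint speeds; "joint_torque": joint torques, N m; "eef_pos": TCP position; "tool_rot": TCP orientation; "contact_force": force on the tool from outside, world axes, zero at the start; "torque": the same for the moment, N m; "gripper_width": opening from 0.0 (shut) to 1.0 (fully open).
Only numpy, scipy, OpenCV 4.12 (cv2) and the standard library are available. Lean on these libraries where they do the work, as an engineer would, in place of code of your own. Each camera call takes 0.05 s, during which the arm holds its last target. There are 200 camera calls.

## Working session

There is one attempt and no reset: what is moved stays moved. The work goes in short steps, Python scripts to look and compute and a tool call to move; the robot and the scene stay as the last step left them, time stands still between calls to the robot, and variables do not carry over. Pictures are saved under pics/ and viewed, about 12 in all and at most 16, crops included, and the job is handed in when it is done.

Besides the shell and the picture viewer there is one more tool, called in YAML: its name, and indented under it one key for each argument. apply_moves: Moves the arm, as the interface text tells. Its arguments: {"type":"object","properties":{"travel":{"type":"array"},"turn":{"type":"array"},"grip":{"type":"array"},"newtons":{"type":"number"}},"required":["travel","turn","grip"]}

```bash
mkdir -p pics; ls; cat > h.py <<'E'
import numpy as np, cv2, sys
from station import status, eyes, bot
from scipy.spatial.transform import Rotation as R
def rot(q): return R.from_quat([q[1],q[2],q[3],q[0]]).as_matrix()
def cam(name):
    c=eyes.calibration(name); K=np.array(c["intrinsics"])
    if "xyz" in c:
        a=np.array(c["attitude"]); M=rot(a) if a.size==4 else a
        return K,M,np.array(c["xyz"])
    o=status.get_obs(); T=np.eye(4);T[:3,:3]=rot(o["tool_rot"]);T[:3,3]=o["eef_pos"]
    T=T@np.array(c["T_tool_cam"]); return K,T[:3,:3],T[:3,3]
def px2w(C,u,v,z):
    K,M,p=C; d=M@np.linalg.solve(K,[u,v,1.]); return p+d*(z-p[2])/d[2]
def w2px(C,P):
    K,M,p=C; c=M.T@(np.array(P)-p); r=K@c; return r[:2]/r[2]
def save(n,img,s=1): cv2.imwrite(f"pics/{n}.png",cv2.resize(img[...,::-1],None,fx=s,fy=s,interpolation=cv2.INTER_CUBIC))
E
python3 - <<'E'
from h import *
o=status.get_obs(); print({k:np.round(v,3) for k,v in o.items()})
for n in("scene","top"):
    C=cam(n);print(n,C[2].round(3),C[1].round(2).tolist(),C[0][0,0]); im=eyes.read_camera(n);save(n+"0",im,1.5)
    if n=="top":
        for t,z in(("puck",.022),("pill",.026),("bar",.02),("square",.02),("phone",.009),("bitcase",.085),("unit",.064),("knob",.09),("pocket1",.03)):
            for d in eyes.masks_of(t,n)[:4]:
                m=d["region"]; v,u=np.nonzero(m)
                print(t,round(d["score"],2),np.round(d["rect"]),m.sum(),px2w(C,u.mean(),v.mean(),z).round(3))
print(eyes.calibration("wrist"))
E
```

```text
pics
{'t': np.float64(0.0), 'q': array([-1.324,  0.478,  0.022,  1.556, -0.012,  1.109, -0.083]), 'joint_vel': array([ 0.001, -0.   , -0.   ,  0.001, -0.001,  0.001, -0.   ]), 'joint_torque': array([ 1.0000e-03, -5.9645e+01,  1.6090e+00, -2.8119e+01,  1.3000e-02,
        9.0000e-03,  0.0000e+00]), 'eef_pos': array([0.234, 0.632, 0.249]), 'tool_rot': array([ 0.696,  0.124,  0.696, -0.125]), 'contact_force': array([ 0.157, -0.311, -0.309]), 'torque': array([0.02 , 0.011, 0.065]), 'gripper_width': np.float64(1.005)}
scene [ 0.925 -0.205  0.857] [[0.62, 0.68, -0.39], [0.78, -0.53, 0.32], [0.01, -0.51, -0.86]] 388.66738672633164
top [0.33  0.108 1.176] [[-0.15, -0.97, 0.21], [-0.99, 0.15, -0.03], [-0.0, -0.21, -0.98]] 420.0957321558646
puck 0.71 [198. 237. 218. 255.] 295 [0.457 0.227 0.022]
puck 0.6 [211. 275. 231. 290.] 287 [0.345 0.202 0.022]
puck 0.54 [272. 250. 286. 267.] 320 [0.392 0.032 0.022]
puck 0.47 [221. 106. 402. 234.] 13120 [ 0.631 -0.044  0.022]
pill 0.77 [180. 193. 208. 214.] 355 [0.576 0.246 0.026]
bar 0.51 [150. 197. 164. 222.] 194 [0.581 0.353 0.02 ]
square 0.74 [152. 24
[... 278 characters left out ...]
t 0.42 [182. 192. 206. 218.] 349 [0.568 0.242 0.064]
knob 0.64 [376. 174. 403. 194.] 219 [ 0.537 -0.28   0.09 ]
pocket1 0.76 [255. 156. 322. 219.] 2514 [ 0.577 -0.027  0.03 ]
{'intrinsics': array([[266.62703352,   0.        , 256.50591275],
       [  0.        , 266.62703352, 190.47145999],
       [  0.        ,   0.        ,   1.        ]]), 'T_tool_cam': array([[-6.14354900e-04, -2.84542362e-01,  9.58663271e-01,
        -1.23480619e-01],
       [ 9.99999795e-01, -3.47546496e-04,  5.37689395e-04,
        -1.34710005e-03],
       [ 1.80184650e-04,  9.58663405e-01,  2.84542517e-01,
        -7.36401524e-02],
       [ 0.00000000e+00,  0.00000000e+00,  0.00000000e+00,
         1.00000000e+00]])}
```

View pics/top0.png

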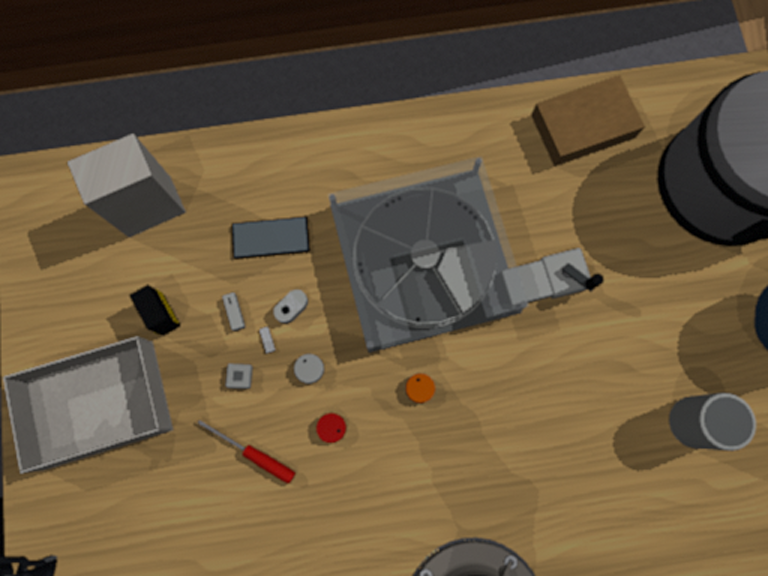

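View pics/scene0.png

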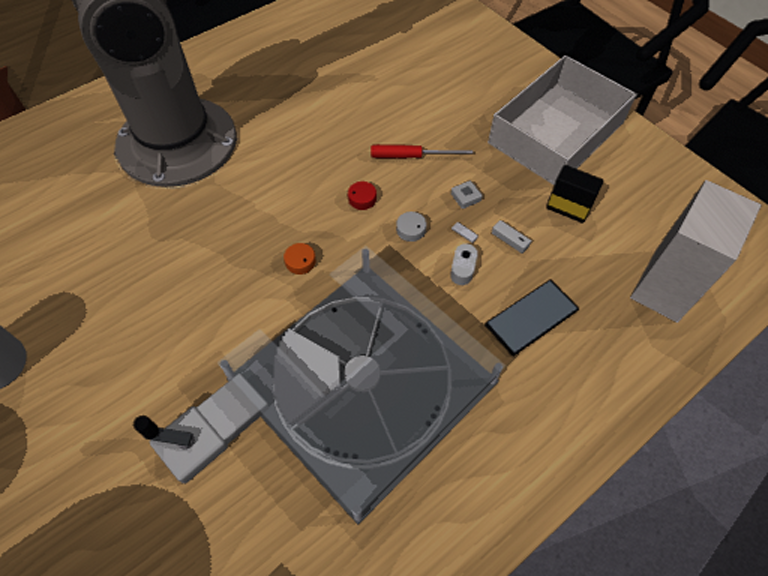

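```bash
cat >> h.py <<'E'
def plan(wps,maxs=4.0,maxw=0.11,start=None):
    """wps: list of (xyz, psi_deg); tool down, tool z at yaw psi. prints rows"""
    o=status.get_obs(); p=np.array(o["eef_pos"]);A=R.from_matrix(rot(o["tool_rot"]))
    print("q",np.round(o["q"],2),"p",p.round(4),"psi",psi(o).round(1),"w",round(float(o["gripper_width"]),3),"F",np.round(o["contact_force"],1),"t",round(float(o["t"]),2))
    for xyz,ps in wps:
        c,s=np.cos(np.radians(ps)),np.sin(np.radians(ps))
        B=R.from_matrix(np.array([[0,-s,c],[0,c,s],[-1,0,0]])); xyz=np.array(xyz,float)
        rv=(A.inv()*B).as_rotvec(); n=int(max(np.ceil(np.linalg.norm(xyz-p)*100/maxs),np.ceil(np.linalg.norm(rv)/maxw),1))
        tr=[];d=(xyz-p)/n*100
        for i in range(n):
            Ai=A*R.from_rotvec(rv*i/n); tr.append((Ai.inv().apply(d).round(2)+0).tolist())
        print(n,"travel",tr,"turn",(rv/n).round(4).tolist()); p,A=xyz,B
def psi(o):
    M=rot(o["tool_rot"]); return np.degrees(np.arctan2(M[1,2],M[0,2]))
E
python3 -c "
from h import *
plan([((.45,.1,.35),0)])"
```

```text
q [-1.32  0.48  0.02  1.56 -0.01  1.11 -0.08] p [0.2345 0.633  0.2503] psi -20.3 w 1.0 F [-0.3  1.1 -0.6] t 0.55
15 travel [[-0.66, -2.83, 2.58], [-0.66, -2.89, 2.51], [-0.66, -2.95, 2.44], [-0.66, -3.01, 2.37], [-0.66, -3.06, 2.3], [-0.66, -3.12, 2.23], [-0.66, -3.17, 2.15], [-0.66, -3.22, 2.08], [-0.66, -3.27, 2.0], [-0.66, -3.31, 1.92], [-0.66, -3.36, 1.85], [-0.66, -3.4, 1.77], [-0.66, -3.44, 1.68], [-0.66, -3.48, 1.6], [-0.66, -3.52, 1.52]] turn [-0.0237, -0.0, -0.0]
```

apply_moves:
  travel:
    - [-0.66, -2.83, 2.58]
    - [-0.66, -2.89, 2.51]
    - [-0.66, -2.95, 2.44]
    - [-0.66, -3.0, 2.37]
    - [-0.66, -3.06, 2.3]
    - [-0.66, -3.12, 2.23]
    - [-0.66, -3.17, 2.15]
    - [-0.66, -3.22, 2.08]
  turn:
    - [-0.024, 0, 0]
    - [-0.024, 0, 0]
    - [-0.024, 0, 0]
    - [-0.024, 0, 0]
    - [-0.024, 0, 0]
    - [-0.024, 0, 0]
    - [-0.024, 0, 0]
    - [-0.024, 0, 0]
  grip: [0, 0, 0, 0, 0, 0, 0, 0]

```text
t: 1.22
eef_pos: [0.3485, 0.3466, 0.3012]
tool_rot: [0.704, 0.049, 0.707, -0.048]
contact_force: [2.0, 0.4, -0.1]
gripper_width: 1.002
```

apply_moves:
  travel:
    - [-0.66, -3.27, 2.0]
    - [-0.66, -3.3, 1.92]
    - [-0.66, -3.36, 1.85]
    - [-0.66, -3.4, 1.77]
    - [-0.66, -3.44, 1.68]
    - [-0.66, -3.5, 1.6]
    - [-0.66, -3.5, 1.5]
    - [0, 0, 0]
  turn:
    - [-0.024, 0, 0]
    - [-0.024, 0, 0]
    - [-0.024, 0, 0]
    - [-0.024, 0, 0]
    - [-0.024, 0, 0]
    - [-0.024, 0, 0]
    - [-0.024, 0, 0]
    - [0, 0, 0]
  grip: [0, 0, 0, 0, 0, 0, 0, 0]

```text
t: 1.88
eef_pos: [0.4624, 0.0795, 0.3528]
tool_rot: [0.709, -0.008, 0.705, 0.013]
contact_force: [0.4, -0.3, 0.7]
gripper_width: 0.997
```

```bash
python3 - <<'E'
from h import *
o=status.get_obs();print(np.round(o["q"],2),o["eef_pos"],psi(o))
C=cam("wrist"); im=eyes.read_camera("wrist"); save("w1",im,1.5); np.savez("w1.npz",K=C[0],M=C[1],p=C[2],im=im)
for t,z in(("puck",.022),("pill",.026),("bar",.02),("square",.02),("phone",.009),("bitcase",.085),("unit",.064),("knob",.09)):
    for d in eyes.masks_of(t,"wrist")[:4]:
        if d["score"]<.4: continue
        m=d["region"].astype(np.uint8); c=cv2.findContours(m,0,2)[0]; c=max(c,key=cv2.contourArea)[:,0]
        W=np.array([px2w(C,u,v,z)[:2] for u,v in c]); r=cv2.minAreaRect((W*1000).astype(np.float32))
        print(t,round(d["score"],2),np.round(d["rect"]),"ctr",np.round(r[0],0),"size",np.round(r[1],0),"ang",round(r[2]))
E
```

```text
[-0.65  0.02  0.36  1.91 -0.01  1.2   1.32] [0.4624283  0.07945396 0.35280389] 1.6849864147895086
puck 0.96 [323. 136. 356. 169.] ctr [453. 225.] size [56. 52.] ang 50
puck 0.85 [211.  96. 247. 127.] ctr [389.  32.] size [51. 52.] ang 2
puck 0.75 [316.  68. 349. 100.] ctr [344. 199.] size [52. 56.] ang 15
pill 0.76 [324. 201. 362. 235.] ctr [570. 242.] size [52. 70.] ang 35
bar 0.81 [390. 201. 406. 240.] ctr [579. 350.] size [76. 30.] ang 10
square 0.78 [394. 144. 430. 171.] ctr [460. 352.] size [53. 44.] ang 78
phone 0.91 [307. 266. 347. 296.] ctr [713. 234.] size [78. 82.] ang 1
bitcase 0.89 [451. 208. 512. 273.] ctr [580. 456.] size [148.  72.] ang 59
unit 0.77 [  2. 158. 286. 333.] ctr [637. -94.] size [313. 456.] ang 6
knob 0.67 [  1. 181.  56. 216.] ctr [ 523. -265.] size [80. 43.] ang 79
```

View pics/w1.png

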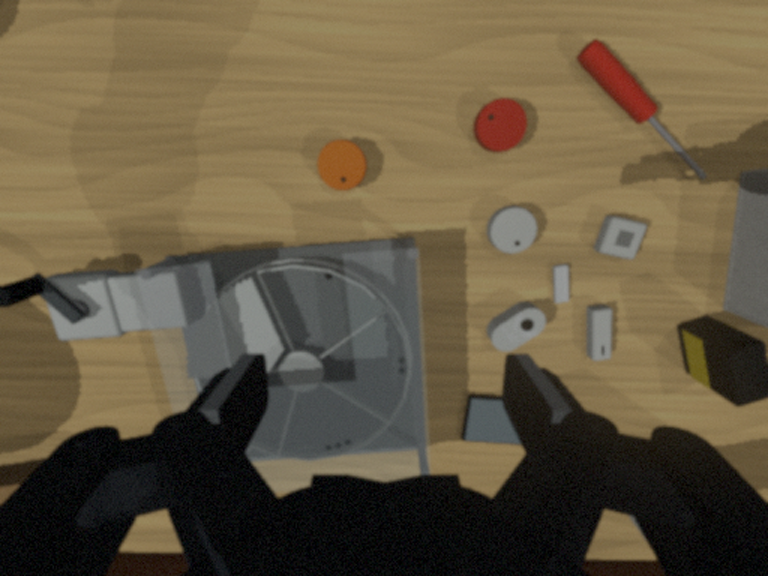

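```bash
python3 - <<'E'
from h import *
a=cv2.imread("pics/top0.png")
im=eyes.read_camera("top"); np.save("top1.npy",im); save("top1c",im[95:245,210:410],4)
E
```

```text
(no output)
```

View pics/top1c.png

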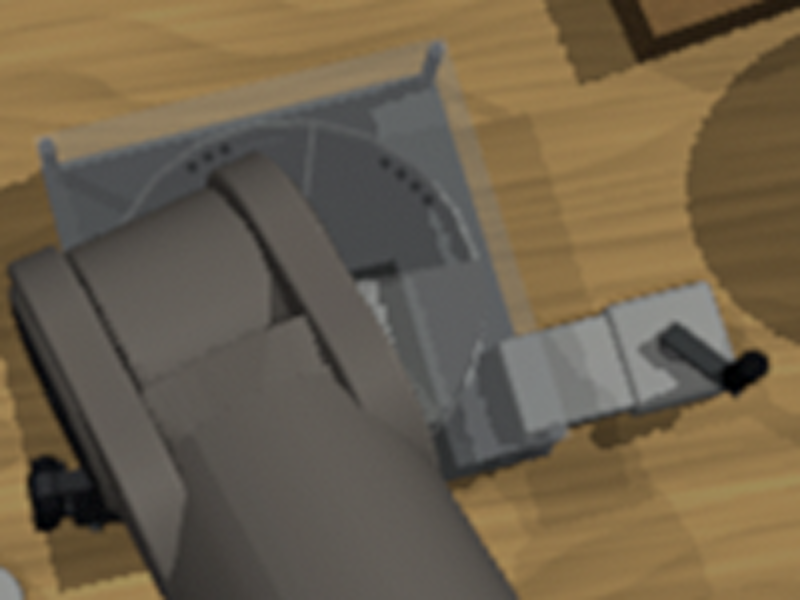

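```bash
python3 - <<'E'
from h import *
T=cam("top");S=cam("scene");d=np.load("w1.npz");W=(d["K"],d["M"],d["p"])
def s(n,C,u,v,z,k=1.5,o=(0,0)): print(n,(px2w(C,u/k+o[0],v/k+o[1],z)*1000).round(0)[:2],z)
for z in(.062,.03): 
  s("topTL post",T,333,198,z);s("topTR post",T,478,162,z)
s("TL c",T,45,147,.062,4,(210,95));s("TR c",T,437,45,.062,4,(210,95))
for z in(.022,.032):
  s("hub top",T,426,253,z);s("hub scene",S,362,373,z);s("hub w",W,300,371,z)
s("sc nearL post",S,366,252,.062);s("sc farL post",S,497,370,.062);s("sc far R",S,357,517,.062);s("sc nearR",S,226,365,.062)
s("w edge nearL",W,414,238,.062);s("w near R",W,137,263,.062)
s("pivot top",T,675,340,.046,4,(210,95));s("pivot sc",S,188,440,.046);s("pivot w",W,82,311,.046)
s("knobtop top",T,754,362,.09,4,(210,95));s("knobtop sc",S,144,425,.09);s("knobend top",T,734,378,.048,4,(210,95));s("knobend w",W,42,280,.048)
s("dot1 top",T,418,319,.022);s("dot1 sc",S,335,310,.022);s("dot1 w",W,329,276,.022)
E
```

```text
topTL post [759. 138.] 0.062
topTR post [ 790. -144.] 0.062
topTL post [772. 138.] 0.03
topTR post [ 803. -151.] 0.03
TL c [760. 140.] 0.062
TR c [ 795. -146.] 0.062
hub top [639. -21.] 0.022
hub scene [633. -16.] 0.022
hub w [641. -21.] 0.022
hub top [636. -20.] 0.032
hub scene [636. -18.] 0.032
hub w [635. -19.] 0.032
sc nearL post [480. 109.] 0.062
sc farL post [766. 133.] 0.062
sc far R [ 802. -150.] 0.062
sc nearR [ 513. -174.] 0.062
w edge nearL [460. 111.] 0.062
w near R [ 495. -180.] 0.062
pivot top [ 561. -273.] 0.046
pivot sc [ 571. -273.] 0.046
pivot w [ 557. -261.] 0.046
knobtop top [ 530. -307.] 0.09
knobtop sc [ 535. -305.] 0.09
knobend top [ 528. -307.] 0.048
knobend w [ 521. -297.] 0.048
dot1 top [516.  14.] 0.022
dot1 sc [518.  16.] 0.022
dot1 w [515.  17.] 0.022
```

```bash
python3 -c "
from h import *
plan([((.532,-.305,.18),-90)])"
```

```text
q [-0.65  0.02  0.34  1.92 -0.02  1.2   1.31] p [0.4593 0.088  0.3507] psi 2.3 w 1.001 F [ 0.7  1.  -0.5] t 2.38
15 travel [[1.12, -2.65, 0.38], [1.12, -2.59, 0.66], [1.12, -2.5, 0.93], [1.12, -2.39, 1.19], [1.12, -2.25, 1.44], [1.13, -2.08, 1.68], [1.13, -1.89, 1.89], [1.13, -1.67, 2.08], [1.13, -1.44, 2.25], [1.13, -1.19, 2.39], [1.13, -0.93, 2.5], [1.13, -0.65, 2.59], [1.14, -0.37, 2.64], [1.14, -0.09, 2.66], [1.14, 0.2, 2.66]] turn [0.1074, -0.0004, -0.0004]
```

apply_moves:
  travel:
    - [1.1, -2.65, 0.38]
    - [1.1, -2.6, 0.66]
    - [1.1, -2.5, 0.93]
    - [1.1, -2.4, 1.2]
    - [1.1, -2.25, 1.44]
    - [1.1, -2.1, 1.68]
    - [1.1, -1.9, 1.9]
    - [1.1, -1.67, 2.08]
  turn:
    - [0.107, 0, 0]
    - [0.107, 0, 0]
    - [0.107, 0, 0]
    - [0.107, 0, 0]
    - [0.107, 0, 0]
    - [0.107, 0, 0]
    - [0.107, 0, 0]
    - [0.107, 0, 0]
  grip: [0, 0, 0, 0, 0, 0, 0, 0]

```text
t: 3.05
eef_pos: [0.5009, -0.1184, 0.2596]
tool_rot: [0.648, 0.29, 0.647, -0.28]
contact_force: [1.1, 0.3, 0.0]
gripper_width: 1.002
```

apply_moves:
  travel:
    - [1.1, -1.4, 2.25]
    - [1.1, -1.2, 2.4]
    - [1.1, -0.9, 2.5]
    - [1.1, -0.6, 2.6]
    - [1.1, -0.3, 2.3]
    - [1.1, 0, 1.3]
    - [0, 0, 0]
    - [0, 0, 0]
  turn:
    - [0.107, 0, 0]
    - [0.107, 0, 0]
    - [0.107, 0, 0]
    - [0.107, 0, 0]
    - [0.107, 0, 0]
    - [0.08, 0, 0]
    - [0, 0, 0]
    - [0, 0, 0]
  grip: [0, 0, 0, 0, 0, 0, 0, 0]

```text
t: 3.72
eef_pos: [0.5272, -0.2672, 0.1857]
tool_rot: [0.521, 0.479, 0.524, -0.474]
contact_force: [0.6, 0.5, 0.2]
gripper_width: 0.998
```

```bash
python3 - <<'E'
from h import *
plan([((.532,-.305,.075),-90)])
C=cam("wrist"); im=eyes.read_camera("wrist"); save("w2",im,1.5); np.savez("w2.npz",K=C[0],M=C[1],p=C[2],im=im)
print(C[2], w2px(C,(.532,-.306,.09))*1.5, w2px(C,(.562,-.272,.046))*1.5)
E
```

```text
q [-0.16  0.49  0.71  1.86 -0.4   0.94  0.83] p [ 0.5272 -0.2672  0.1857] psi -84.7 w 0.998 F [0.6 0.5 0.2] t 3.72
3 travel [[3.68, 0.03, 1.3], [3.68, 0.07, 1.29], [3.69, 0.12, 1.27]] turn [0.0307, -0.0027, -0.0012]
[ 0.51851631 -0.19696676  0.30973692] [388.89847191 359.86604977] [436.04196331 289.62180121]
```

View pics/w2.png

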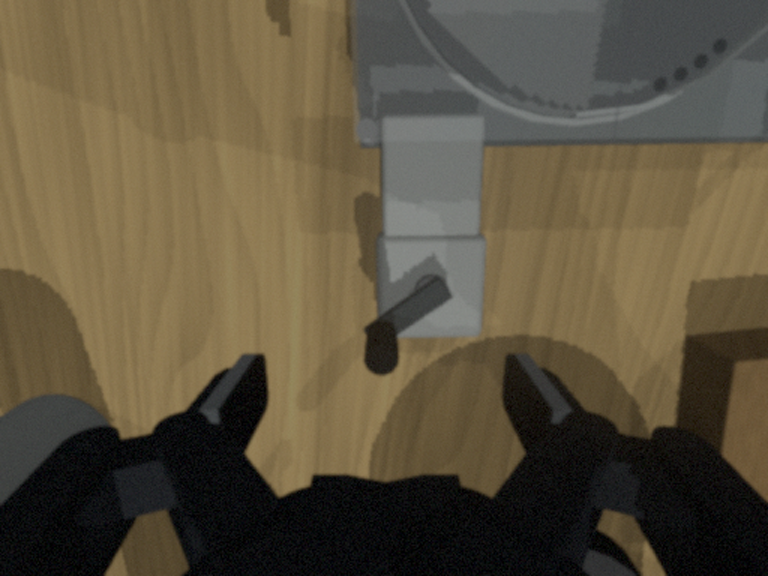

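```bash
python3 - <<'E'
from h import *
d=np.load("w2.npz");W=(d["K"],d["M"],d["p"])
k=px2w(W,381/1.5,357/1.5,.09);p=px2w(W,431/1.5,286/1.5,.04);print(k,p,k-p,np.hypot(*(k-p)[:2]),np.degrees(np.arctan2(*(k-p)[[1,0]])))
print(px2w(W,431/1.5,286/1.5,.046),px2w(W,431/1.5,286/1.5,.03))
a=px2w(W,381/1.5,145/1.5,.02); b=px2w(W,768/1.5,140/1.5,.02); print("edge yaw",np.degrees(np.arctan2(*(b-a)[[1,0]])))
plan([((k[0],k[1],.12),-90),((k[0],k[1],.072),-90)])
E
```

```text
[ 0.52707986 -0.30453706  0.09      ] [ 0.55912352 -0.27139325  0.04      ] [-0.03204366 -0.03314381  0.05      ] 0.04610106334473596 -134.0331271783134
[ 0.55822026 -0.26973772  0.046     ] [ 0.56062896 -0.27415248  0.03      ]
edge yaw 5.978581677610511
q [-0.16  0.49  0.71  1.86 -0.4   0.94  0.83] p [ 0.5272 -0.2667  0.1857] psi -84.7 w 0.998 F [-0.5  0.6 -0.1] t 3.77
2 travel [[3.27, -0.19, 1.91], [3.28, -0.1, 1.9]] turn [0.0464, -0.0041, -0.0017]
2 travel [[2.4, 0.0, 0.0], [2.4, 0.0, 0.0]] turn [0.0, 0.0, 0.0]
```

apply_moves:
  travel:
    - [3.0, -0.2, 1.9]
    - [3.0, -0.1, 1.8]
    - [0, 0, 0]
    - [2.4, 0, 0]
    - [2.2, 0, 0]
    - [0, 0, 0]
  turn:
    - [0.046, -0.004, -0.002]
    - [0.046, -0.004, -0.002]
    - [0, 0, 0]
    - [0, 0, 0]
    - [0, 0, 0]
    - [0, 0, 0]
  grip: [0, 0, 0, 0, 0, 0]

```text
t: 4.27
eef_pos: [0.5349, -0.2955, 0.0827]
tool_rot: [0.507, 0.498, 0.504, -0.491]
contact_force: [-0.4, -0.1, 0.0]
gripper_width: 1.003
```

apply_moves:
  travel:
    - [0, 0, 0]
    - [0, 0, 0]
    - [0, 0, 0]
    - [0, 0, 0]
    - [0, 0, 0]
    - [0, 0, 0]
    - [0, 0, 0]
    - [0, 0, 0]
  turn:
    - [0, 0, 0]
    - [0, 0, 0]
    - [0, 0, 0]
    - [0, 0, 0]
    - [0, 0, 0]
    - [0, 0, 0]
    - [0, 0, 0]
    - [0, 0, 0]
  grip: [0.5, 0.6, 0.7, 0.8, 0.9, 1, 1, 1]
  newtons: 30

```text
t: 4.93
eef_pos: [0.5387, -0.2914, 0.0909]
tool_rot: [0.511, 0.498, 0.505, -0.486]
contact_force: [-1.0, -0.3, -0.3]
gripper_width: 0.002
```

```bash
python3 - <<'E'
from h import *
plan([((.527,-.3045,.072),-90)])
E
```

```text
q [-0.05  0.64  0.62  1.88 -0.54  0.78  0.9 ] p [ 0.5387 -0.2914  0.0909] psi -88.2 w 0.002 F [-1.  -0.3 -0.3] t 4.93
1 travel [[1.86, -1.25, 1.29]] turn [0.0312, -0.0064, -0.0187]
```

apply_moves:
  travel:
    - [-2, 0, 0]
    - [-3, 0, 0]
    - [-3, 0, 0]
    - [0, 0, 0]
  turn:
    - [0, 0, 0]
    - [0, 0, 0]
    - [0.03, 0, -0.015]
    - [0, 0, 0]
  grip: [0.5, 0, 0, 0]

```text
t: 5.27
eef_pos: [0.5366, -0.2929, 0.1728]
tool_rot: [0.499, 0.502, 0.501, -0.499]
contact_force: [0.9, -1.6, 0.4]
gripper_width: 0.564
```

```bash
python3 - <<'E'
from h import *
C=cam("wrist"); im=eyes.read_camera("wrist"); np.savez("w3.npz",K=C[0],M=C[1],p=C[2],im=im)
o=status.get_obs();print(o["eef_pos"],psi(o),o["t"])
print(w2px(C,(.527,-.3045,.09)),w2px(C,(.559,-.271,.046)))
g=im.max(2); u,v=np.round(w2px(C,(.54,-.29,.07))).astype(int); v0,u0=v-60,u-80
save("w3c",im[max(v0,0):v+60,u0:u+80],4);print(u0,max(v0,0))
E
```

```text
[ 0.53567327 -0.29222471  0.17061407] -89.99783798834258 5.3167
[246.79384114 216.53126136] [281.49898273 166.52407229]
182 133
```

View pics/w3c.png

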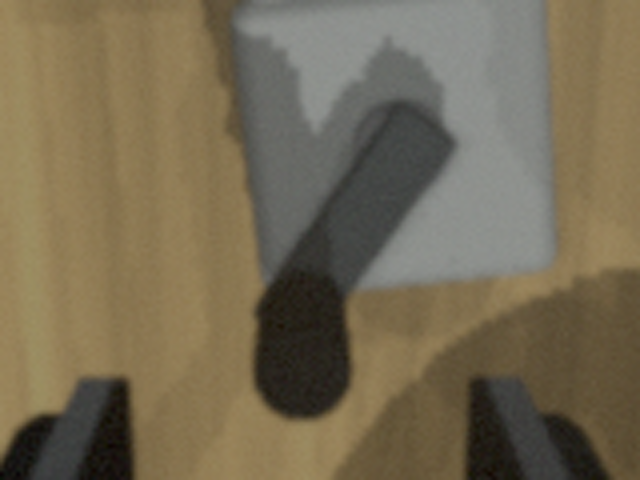

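```bash
python3 - <<'E'
from h import *
d=np.load("w3.npz");W=(d["K"],d["M"],d["p"])
k=px2w(W,257.75,226,.09);p=px2w(W,182+405/4,133+135/4,.046);print(k,p,np.hypot(*(k-p)[:2]),np.degrees(np.arctan2(*(k-p)[[1,0]])))
plan([((k[0],k[1],.12),-90),((k[0],k[1],.072),-90)])
E
```

```text
[ 0.53609801 -0.31303432  0.09      ] [ 0.56067647 -0.27122147  0.046     ] 0.048501700124258994 -120.44789489780108
q [-0.12  0.55  0.72  1.82 -0.45  0.94  0.8 ] p [ 0.5357 -0.2922  0.1706] psi -90.0 w 0.652 F [-0.5 -0.  -0.7] t 5.32
2 travel [[2.52, 0.02, 1.06], [2.53, 0.02, 1.05]] turn [0.0, -0.0032, 0.0005]
2 travel [[2.4, 0.0, 0.0], [2.4, 0.0, 0.0]] turn [0.0, 0.0, 0.0]
```

apply_moves:
  travel:
    - [2.5, 0, 1.0]
    - [2.5, 0, 1.0]
    - [2.0, 0, 0.1]
    - [1.5, 0, 0]
    - [0.5, 0, 0]
    - [0, 0, 0]
  turn:
    - [0, 0, 0]
    - [0, 0, 0]
    - [0, 0, 0]
    - [0, 0, 0]
    - [0, 0, 0]
    - [0, 0, 0]
  grip: [0, 0, 0, 0, 0, 0]

```text
t: 5.82
eef_pos: [0.5371, -0.3141, 0.0757]
tool_rot: [0.5, 0.501, 0.501, -0.497]
contact_force: [0.0, 0.1, -0.2]
gripper_width: 0.997
```

apply_moves:
  travel:
    - [0, 0, 0]
    - [0, 0, 0]
    - [0, 0, 0]
  turn:
    - [0, 0, 0]
    - [0, 0, 0]
    - [0, 0, 0]
  grip: [0, 0, 0]

```text
t: 6.07
eef_pos: [0.5371, -0.3143, 0.0762]
tool_rot: [0.5, 0.501, 0.501, -0.498]
contact_force: [0.4, -0.0, -0.5]
gripper_width: 0.999
```

```bash
python3 - <<'E'
from h import *
plan([((.537,-.311,.072),-90)])
C=cam("wrist")
im=eyes.read_camera("wrist"); print(w2px(C,(.536,-.311,.09)))
g=cv2.GaussianBlur(im,(3,3),0).max(2); save("w4c",im[150:330,130:400],2.5)
plan([((.537,-.311,.072),-90)])
E
```

```text
q [-0.01  0.68  0.62  1.85 -0.55  0.79  0.91] p [ 0.5371 -0.3143  0.0762] psi -89.9 w 0.999 F [ 0.4 -0.  -0.5] t 6.07
1 travel [[0.42, -0.01, -0.33]] turn [0.0025, -0.0041, -0.0033]
[257.7571466  263.69214647]
q [-0.01  0.68  0.62  1.85 -0.55  0.79  0.91] p [ 0.5372 -0.3144  0.0764] psi -89.9 w 0.999 F [ 0.4  0.  -0.1] t 6.12
1 travel [[0.44, -0.02, -0.34]] turn [0.0025, -0.0039, -0.0037]
```

View pics/w4c.png

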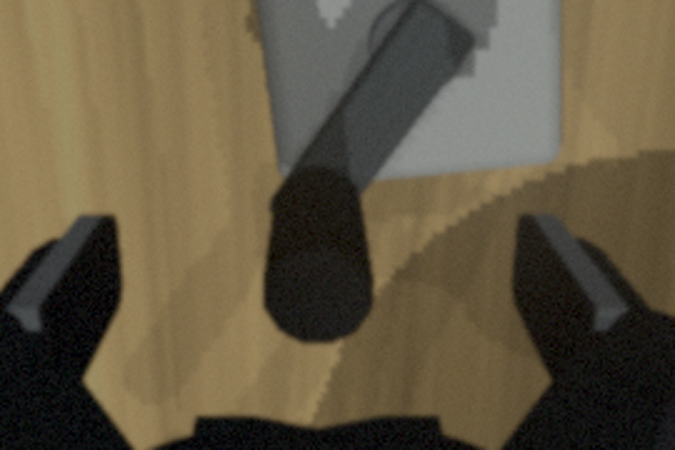

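apply_moves:
  travel:
    - [0.3, 0, -0.3]
    - [0, 0, 0]
    - [0, 0, 0]
    - [0, 0, 0]
    - [0, 0, 0]
    - [0, 0, 0]
    - [0, 0, 0]
    - [0, 0, 0]
  turn:
    - [0, 0, 0]
    - [0, 0, 0]
    - [0, 0, 0]
    - [0, 0, 0]
    - [0, 0, 0]
    - [0, 0, 0]
    - [0, 0, 0]
    - [0, 0, 0]
  grip: [0.5, 1, 1, 1, 1, 1, 1, 1]
  newtons: 40

```text
t: 6.78
eef_pos: [0.5388, -0.3112, 0.0757]
tool_rot: [0.502, 0.502, 0.5, -0.496]
contact_force: [-0.0, -1.0, -0.1]
gripper_width: 0.243
```

apply_moves:
  travel:
    - [0, 0, 0]
    - [0, 0, 0]
  turn:
    - [0, 0, 0]
    - [0, 0, 0]
  grip: [1, 1]

```text
t: 6.95
eef_pos: [0.5388, -0.3112, 0.0757]
tool_rot: [0.502, 0.502, 0.5, -0.496]
contact_force: [-0.6, 0.6, 0.0]
gripper_width: 0.247
```

```bash
cat >> h.py <<'E'
PIV=np.array([.560,-.271]); YAW=5.8
def ang(): p=np.array(status.get_obs()["eef_pos"])[:2]-PIV; return np.degrees(np.arctan2(p[1],p[0])),np.hypot(*p)
def circ(step,n,r=.045,zt=.0755,scale=1.0):
    o=status.get_obs();a,rr=ang();A=R.from_matrix(rot(o["tool_rot"]));p=np.array(o["eef_pos"])
    print("ang",round(a,1),"r",rr.round(4),"z",p[2].round(4),"F",np.round(o["contact_force"],1),"w",round(float(o["gripper_width"]),3),"psi",psi(o).round(1),"t",round(float(o["t"]),2),"crank mod 2pi",round(np.radians(-(a-YAW))%(2*np.pi),2))
    T=[]
    for i in range(n):
        th=np.radians(a-step*(i+1));q=np.r_[PIV+r*np.array([np.cos(th),np.sin(th)]),zt if i==0 else p[2]]
        T.append((A.inv().apply((q-p)*100*scale).round(2)+0).tolist()); p=q
    print(T)
E
python3 -c "
from h import *
circ(15,8)"
```

```text
ang -117.9 r 0.0454 z 0.0757 F [-0.6  0.6  0. ] w 0.247 psi -89.8 t 6.95 crank mod 2pi 2.16
[[0.02, -0.94, -0.72], [0.0, -0.75, -0.91], [0.0, -0.49, -1.07], [0.0, -0.19, -1.16], [0.0, 0.11, -1.17], [0.01, 0.41, -1.1], [0.01, 0.68, -0.96], [0.01, 0.91, -0.75]]
```

apply_moves:
  travel:
    - [0, -0.94, -0.72]
    - [0, -0.75, -0.9]
    - [0, -0.5, -1.07]
    - [0, -0.2, -1.16]
    - [0, 0.1, -1.17]
    - [0, 0.4, -1.1]
    - [0, 0.7, -0.96]
    - [0, 0.9, -0.75]
  turn:
    - [0, 0, 0]
    - [0, 0, 0]
    - [0, 0, 0]
    - [0, 0, 0]
    - [0, 0, 0]
    - [0, 0, 0]
    - [0, 0, 0]
    - [0, 0, 0]
  grip: [1, 1, 1, 1, 1, 1, 1, 1]

```text
t: 7.62
eef_pos: [0.5393, -0.2332, 0.0758]
tool_rot: [0.508, 0.502, 0.492, -0.498]
contact_force: [5.0, -12.0, -11.6]
gripper_width: 0.244
```

```bash
python3 -c "
from h import *
circ(15,8)"
```

```text
ang 118.8 r 0.0431 z 0.0758 F [  5.  -12.  -11.6] w 0.244 psi -89.9 t 7.62 crank mod 2pi 4.31
[[0.04, 1.0, -0.59], [0.02, 1.17, -0.13], [0.03, 1.16, 0.18], [0.03, 1.07, 0.47], [0.03, 0.92, 0.74], [0.03, 0.69, 0.95], [0.02, 0.42, 1.1], [0.02, 0.13, 1.17]]
```

```bash
python3 -c "
from h import *
circ(22.5,5)"
```

```text
ang 118.8 r 0.0431 z 0.0758 F [  5.  -12.  -11.6] w 0.244 psi -89.9 t 7.62 crank mod 2pi 4.31
[[0.05, 1.58, -0.69], [0.04, 1.75, 0.15], [0.04, 1.56, 0.81], [0.04, 1.13, 1.35], [0.03, 0.53, 1.67]]
```

apply_moves:
  travel:
    - [0.05, 1.58, -0.69]
    - [0.04, 1.75, 0.15]
    - [0.04, 1.56, 0.8]
    - [0.04, 1.13, 1.35]
    - [0.03, 0.5, 1.5]
    - [0, 0, 0]
    - [0, 0, 0]
  turn:
    - [0, 0, 0]
    - [0, 0, 0]
    - [0, 0, 0]
    - [0, 0, 0]
    - [0, 0, 0]
    - [0, 0, 0]
    - [0, 0, 0]
  grip: [1, 1, 1, 1, 1, 1, 1]

```text
t: 8.2
eef_pos: [0.6041, -0.2566, 0.0757]
tool_rot: [0.507, 0.498, 0.496, -0.498]
contact_force: [0.5, 2.2, 1.5]
gripper_width: 0.245
```

```bash
python3 -c "
from h import *
circ(22.5,5)
plan([((.453,.225,.25),-90)])"
```

```text
ang 18.1 r 0.0464 z 0.0757 F [0.5 2.2 1.5] w 0.245 psi -89.6 t 8.2 crank mod 2pi 6.07
[[0.04, 0.06, 1.79], [0.01, -0.49, 1.69], [0.0, -1.1, 1.37], [-0.01, -1.54, 0.85], [-0.02, -1.74, 0.2]]
q [-0.12  0.73  0.62  1.77 -0.56  0.81  0.77] p [ 0.6041 -0.2566  0.0757] psi -89.6 w 0.245 F [0.5 2.2 1.5] t 8.2
14 travel [[-1.29, -1.04, -3.43], [-1.29, -1.04, -3.44], [-1.29, -1.04, -3.44], [-1.28, -1.05, -3.44], [-1.28, -1.05, -3.44], [-1.28, -1.05, -3.44], [-1.27, -1.06, -3.44], [-1.27, -1.06, -3.44], [-1.27, -1.06, -3.44], [-1.26, -1.06, -3.44], [-1.26, -1.07, -3.44], [-1.26, -1.07, -3.44], [-1.25, -1.07, -3.44], [-1.25, -1.08, -3.44]] turn [0.0005, 0.0007, -0.0008]
```

```bash
sed -i 's/^PIV=.*/PIV=np.array([.5616,-.272]); YAW=5.8/' h.py; python3 -c "
from h import *
plan([((.604,-.2566,.17),-90),((.453,.225,.20),0)])"
```

```text
q [-0.12  0.73  0.62  1.77 -0.56  0.81  0.77] p [ 0.6041 -0.2566  0.0757] psi -89.6 w 0.245 F [0.5 2.2 1.5] t 8.2
3 travel [[-3.14, 0.03, 0.03], [-3.14, 0.02, 0.02], [-3.14, 0.01, 0.01]] turn [0.0025, 0.0034, -0.0039]
15 travel [[-0.2, -1.01, -3.21], [-0.2, -0.67, -3.3], [-0.2, -0.32, -3.35], [-0.2, 0.03, -3.36], [-0.2, 0.39, -3.34], [-0.2, 0.73, -3.28], [-0.2, 1.07, -3.19], [-0.2, 1.4, -3.06], [-0.2, 1.71, -2.9], [-0.2, 2.01, -2.7], [-0.2, 2.28, -2.48], [-0.2, 2.52, -2.23], [-0.2, 2.74, -1.95], [-0.2, 2.93, -1.65], [-0.2, 3.09, -1.34]] turn [-0.1047, 0.0, 0.0]
```

apply_moves:
  travel:
    - [0, 0, 0]
    - [0, 0, 0]
    - [0, 0, 0]
    - [0, 0, 0]
    - [-2, 0, 0]
    - [-3.5, 0, 0]
    - [-3.5, 0, 0]
    - [0, 0, 0]
  turn:
    - [0, 0, 0]
    - [0, 0, 0]
    - [0, 0, 0]
    - [0, 0, 0]
    - [0, 0, 0]
    - [0, 0, 0]
    - [0, 0, 0]
    - [0, 0, 0]
  grip: [0, 0, 0, 0, 0, 0, 0, 0]

```text
t: 8.87
eef_pos: [0.5978, -0.2504, 0.1655]
tool_rot: [0.504, 0.497, 0.5, -0.499]
contact_force: [1.3, -1.1, 0.2]
gripper_width: 1.001
```

```bash
python3 -c "
from h import *
plan([((.453,.225,.20),0)])"
```

```text
q [-0.19  0.61  0.71  1.74 -0.47  0.96  0.71] p [ 0.5978 -0.2504  0.1655] psi -89.5 w 1.001 F [ 1.3 -1.1  0.2] t 8.87
15 travel [[-0.25, -0.94, -3.18], [-0.25, -0.6, -3.26], [-0.25, -0.26, -3.3], [-0.25, 0.08, -3.31], [-0.24, 0.43, -3.28], [-0.24, 0.77, -3.22], [-0.24, 1.1, -3.12], [-0.24, 1.42, -2.99], [-0.24, 1.72, -2.83], [-0.24, 2.0, -2.64], [-0.24, 2.27, -2.41], [-0.23, 2.51, -2.17], [-0.23, 2.72, -1.89], [-0.23, 2.9, -1.6], [-0.23, 3.05, -1.29]] turn [-0.1042, 0.0003, 0.0002]
```

apply_moves:
  travel:
    - [-0.25, -0.94, -3.18]
    - [-0.25, -0.6, -3.26]
    - [-0.25, -0.26, -3.3]
    - [-0.25, 0.1, -3.3]
    - [-0.25, 0.43, -3.28]
    - [-0.25, 0.77, -3.2]
    - [-0.25, 1.1, -3.1]
    - [-0.25, 1.42, -3.0]
  turn:
    - [-0.104, 0, 0]
    - [-0.104, 0, 0]
    - [-0.104, 0, 0]
    - [-0.104, 0, 0]
    - [-0.104, 0, 0]
    - [-0.104, 0, 0]
    - [-0.104, 0, 0]
    - [-0.104, 0, 0]
  grip: [0, 0, 0, 0, 0, 0, 0, 0]

```text
t: 9.53
eef_pos: [0.5152, 0.0032, 0.1858]
tool_rot: [0.668, 0.242, 0.659, -0.248]
contact_force: [0.8, 0.7, 1.0]
gripper_width: 0.996
```

apply_moves:
  travel:
    - [-0.25, 1.7, -2.8]
    - [-0.25, 2.0, -2.64]
    - [-0.25, 2.27, -2.4]
    - [-0.25, 2.5, -2.2]
    - [-0.25, 2.7, -1.9]
    - [-0.25, 2.4, -1.4]
    - [0, 1, -0.5]
    - [0, 0, 0]
  turn:
    - [-0.104, 0, 0]
    - [-0.104, 0, 0]
    - [-0.104, 0, 0]
    - [-0.104, 0, 0]
    - [-0.104, 0, 0]
    - [-0.104, 0, 0]
    - [-0.05, 0, 0]
    - [0, 0, 0]
  grip: [0, 0, 0, 0, 0, 0, 0, 0]

```text
t: 10.2
eef_pos: [0.4367, 0.212, 0.1994]
tool_rot: [0.711, -0.009, 0.703, 0.004]
contact_force: [-0.3, -0.4, -0.5]
gripper_width: 1.001
```

```bash
cat >> h.py <<'E'
def find(t,z,camname="wrist",near=None,rad=.12):
    C=cam(camname); im=eyes.read_camera(camname); out=[]
    for d in eyes.masks_of(t,camname):
        m=d["region"].astype(np.uint8)
        if d["score"]<.3 or m.sum()<30: continue
        c=max(cv2.findContours(m,0,2)[0],key=cv2.contourArea)[:,0]
        hsv=cv2.cvtColor(im,cv2.COLOR_RGB2HSV)[...,1][m>0].mean()
        W=np.array([px2w(C,u,v,z)[:2] for u,v in c]); r=cv2.minAreaRect((W*1000).astype(np.float32))
        M=cv2.moments((W*1000).astype(np.float32)); g=np.array([M["m10"]/M["m00"],M["m01"]/M["m00"]]) if M["m00"] else r[0]
        e=np.degrees(.5*np.arctan2(2*M["mu11"],M["mu20"]-M["mu02"]))
        print(t,round(d["score"],2),"rect",np.round(d["rect"]),"ctr",np.round(g,0),"box",np.round(r[0]),np.round(r[1],0),round(r[2]),"long axis",round(e),"sat",round(hsv))
    return C,im
E
python3 - <<'E'
from h import *
C,im=find("puck",.013); 
plan([((.453,.225,.022),0)])
E
```

```text
puck 0.94 rect [247. 165. 295. 214.] ctr [455. 228.] box [456. 228.] [57. 55.] 28 long axis 3 sat 13
puck 0.74 rect [228.  64. 274. 116.] ctr [343. 201.] box [343. 202.] [55. 54.] 1 long axis -3 sat 187
puck 0.59 rect [ 73. 108. 131. 154.] ctr [389.  31.] box [389.  31.] [53. 63.] 1 long axis -80 sat 197
q [-0.86  0.23  0.32  2.07 -0.08  0.85  1.08] p [0.438  0.2091 0.1994] psi 0.6 w 1.004 F [ 0.6 -1.2  0.1] t 10.3
5 travel [[3.55, 0.34, 0.26], [3.55, 0.34, 0.27], [3.55, 0.33, 0.28], [3.55, 0.33, 0.28], [3.55, 0.32, 0.29]] turn [0.002, 0.0024, 0.0016]
```

apply_moves:
  travel:
    - [2, 0.9, 0.85]
    - [4, 0.9, 0.85]
    - [4, 0, 0]
    - [4, 0, 0]
    - [2.5, 0, 0]
    - [0.6, 0, 0]
    - [0, 0, 0]
  turn:
    - [0, 0, 0]
    - [0, 0, 0]
    - [0, 0, 0]
    - [0, 0, 0]
    - [0, 0, 0]
    - [0, 0, 0]
    - [0, 0, 0]
  grip: [0, 0, 0, 0, 0, 0, 0]

```text
t: 10.88
eef_pos: [0.469, 0.2121, 0.0248]
tool_rot: [0.715, 0.005, 0.698, -0.013]
contact_force: [0.1, -0.2, 0.5]
gripper_width: 1.0
```

```bash
python3 - <<'E'
from h import *
plan([((.455,.227,.024),0)])
E
```

```text
q [-0.75  0.56  0.23  2.11 -0.23  0.47  1.2 ] p [0.469  0.2121 0.0248] psi -1.5 w 1.0 F [ 0.1 -0.2  0.5] t 10.88
1 travel [[0.03, 1.45, -1.44]] turn [-0.0257, 0.024, 0.0103]
```

apply_moves:
  travel:
    - [0, 0.8, -0.7]
    - [0, 0.7, -0.7]
    - [0, 0, 0]
    - [0, 0, 0]
  turn:
    - [-0.013, 0.012, 0.005]
    - [-0.013, 0.012, 0.005]
    - [0, 0, 0]
    - [0, 0, 0]
  grip: [0, 0, 0, 0]

```text
t: 11.22
eef_pos: [0.4573, 0.2268, 0.0287]
tool_rot: [0.708, 0.002, 0.706, -0.001]
contact_force: [0.2, 0.6, 1.1]
gripper_width: 0.996
```

```bash
python3 - <<'E'
from h import *
find("puck",.013)
plan([((.455,.227,.024),0)])
E
```

```text
puck 0.85 rect [209. 190. 308. 291.] ctr [456. 227.] box [456. 226.] [61. 56.] 21 long axis 1 sat 12
puck 0.72 rect [139.   2. 261.  86.] ctr [351. 201.] box [353. 200.] [56. 36.] 90 long axis 87 sat 202
q [-0.75  0.55  0.21  2.11 -0.24  0.5   1.2 ] p [0.4575 0.2268 0.0286] psi -0.2 w 0.998 F [-0.5 -0.3  0.7] t 11.32
1 travel [[0.46, 0.02, -0.25]] turn [-0.004, 0.0028, -0.0021]
```

apply_moves:
  travel:
    - [0.4, 0, -0.1]
    - [0, 0, 0]
    - [0, 0, 0]
    - [0, 0, 0]
    - [0, 0, 0]
    - [0, 0, 0]
    - [0, 0, 0]
    - [0, 0, 0]
  turn:
    - [0, 0, 0]
    - [0, 0, 0]
    - [0, 0, 0]
    - [0, 0, 0]
    - [0, 0, 0]
    - [0, 0, 0]
    - [0, 0, 0]
    - [0, 0, 0]
  grip: [0.3, 1, 1, 1, 1, 1, 1, 1]
  newtons: 50

```text
t: 11.98
eef_pos: [0.4573, 0.2275, 0.0264]
tool_rot: [0.709, 0.003, 0.705, 0.0]
contact_force: [-0.2, 0.0, 2.5]
gripper_width: 0.608
```

apply_moves:
  travel:
    - [-1, 0, 0]
    - [-3, 0, 0]
    - [-3, 0, 0]
    - [-3, 0, 0]
    - [0, 0, 0]
    - [0, 0, 0]
  turn:
    - [0, 0, 0]
    - [0, 0, 0]
    - [0, 0, 0]
    - [0, 0, 0]
    - [0, 0, 0]
    - [0, 0, 0]
  grip: [1, 1, 1, 1, 1, 1]

```text
t: 12.48
eef_pos: [0.4557, 0.2259, 0.1315]
tool_rot: [0.708, 0.002, 0.706, -0.001]
contact_force: [-0.3, -0.1, -0.8]
gripper_width: 0.607
```

```bash
python3 - <<'E'
from h import *
plan([((.549,-.029,.13),5),((.549,-.029,.05),5)])
E
```

```text
q [-0.82  0.37  0.29  2.07 -0.16  0.72  1.14] p [0.4557 0.2259 0.1315] psi -0.3 w 0.607 F [-0.3 -0.1 -0.8] t 12.48
7 travel [[0.02, -3.64, 1.35], [0.02, -3.65, 1.3], [0.02, -3.67, 1.25], [0.02, -3.69, 1.21], [0.02, -3.7, 1.16], [0.02, -3.72, 1.11], [0.02, -3.73, 1.06]] turn [-0.0132, 0.0003, -0.0002]
2 travel [[4.0, 0.0, 0.0], [4.0, 0.0, 0.0]] turn [0.0, 0.0, 0.0]
```

apply_moves:
  travel:
    - [0, -2.5, 0.9]
    - [0, -3.7, 1.3]
    - [0, -3.7, 1.3]
    - [0, -3.7, 1.2]
    - [0, -3.7, 1.2]
    - [0, -3.7, 1.1]
    - [0, -3, 1.0]
    - [0, -1, 0.5]
  turn:
    - [-0.013, 0, 0]
    - [-0.013, 0, 0]
    - [-0.013, 0, 0]
    - [-0.013, 0, 0]
    - [-0.013, 0, 0]
    - [-0.013, 0, 0]
    - [-0.013, 0, 0]
    - [0, 0, 0]
  grip: [1, 1, 1, 1, 1, 1, 1, 1]

```text
t: 13.15
eef_pos: [0.5515, -0.0242, 0.1272]
tool_rot: [0.705, -0.036, 0.707, 0.039]
contact_force: [0.8, -1.4, -0.6]
gripper_width: 0.606
```

apply_moves:
  travel:
    - [0, 0, 0]
    - [0, 0, 0]
  turn:
    - [0, 0, 0]
    - [0, 0, 0]
  grip: [1, 1]

```text
t: 13.32
eef_pos: [0.5513, -0.028, 0.1258]
tool_rot: [0.705, -0.034, 0.708, 0.035]
contact_force: [-0.6, -0.2, -1.4]
gripper_width: 0.607
```

```bash
python3 - <<'E'
from h import *
im=eyes.read_camera("wrist"); save("w5",im,1.5)
plan([((.549,-.029,.10),5),((.549,-.029,.05),5)])
E
```

```text
q [-0.31  0.45  0.31  1.97 -0.2   0.75  1.79] p [ 0.5512 -0.0274  0.1258] psi 5.7 w 0.607 F [-0.9 -1.1 -0.1] t 13.37
1 travel [[2.58, -0.15, -0.22]] turn [0.0121, -0.0043, -0.0024]
2 travel [[2.5, 0.0, 0.0], [2.5, 0.0, 0.0]] turn [0.0, 0.0, 0.0]
```

View pics/w5.png

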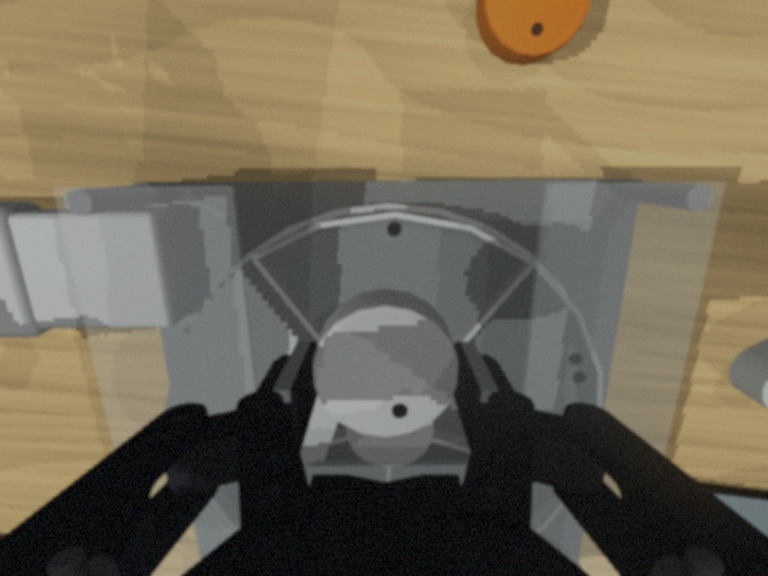

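apply_moves:
  travel:
    - [2, -0.1, -0.3]
    - [2.5, 0, -0.3]
    - [2, 0, 0]
    - [1, 0, 0]
    - [0, 0, 0]
    - [0, 0, 0]
  turn:
    - [0, 0, 0]
    - [0, 0, 0]
    - [0, 0, 0]
    - [0, 0, 0]
    - [0, 0, 0]
    - [0, 0, 0]
  grip: [1, 1, 1, 1, 1, 1]

```text
t: 13.87
eef_pos: [0.5432, -0.0156, 0.0485]
tool_rot: [0.704, -0.038, 0.708, 0.043]
contact_force: [-0.4, -3.1, 4.7]
gripper_width: 0.608
```

```bash
python3 - <<'E'
from h import *
plan([((.549,-.029,.049),5)])
E
```

```text
q [-0.28  0.56  0.25  2.03 -0.25  0.59  1.84] p [ 0.5432 -0.0156  0.0485] psi 6.6 w 0.608 F [-0.4 -3.1  4.7] t 13.87
1 travel [[-0.07, -1.4, 0.42]] turn [0.0276, -0.0043, -0.0081]
```

apply_moves:
  travel:
    - [-0.1, -0.6, 0.2]
    - [-0.1, -0.6, 0.2]
    - [0.1, 0, 0]
    - [0, 0, 0]
    - [0, 0, 0]
    - [0, 0, 0]
    - [0, 0, 0]
  turn:
    - [0, 0, 0]
    - [0, 0, 0]
    - [0, 0, 0]
    - [0, 0, 0]
    - [0, 0, 0]
    - [0, 0, 0]
    - [0, 0, 0]
  grip: [1, 1, 1, 0.25, 0.22, 0.22, 0.22]

```text
t: 14.45
eef_pos: [0.5521, -0.0266, 0.054]
tool_rot: [0.707, -0.038, 0.705, 0.044]
contact_force: [0.4, 0.4, 0.3]
gripper_width: 0.779
```

apply_moves:
  travel:
    - [-1, 0, 0]
    - [-2.5, 0, 0]
    - [-3.5, 0, 0]
    - [-4, 0, 0]
    - [-2, 0, 0]
    - [0, 0, 0]
  turn:
    - [0, 0, 0]
    - [0, 0, 0]
    - [0, 0, 0]
    - [0, 0, 0]
    - [0, 0, 0]
    - [0, 0, 0]
  grip: [0.2, 0.2, 0.2, 0.2, 0.2, 0.2]

```text
t: 14.95
eef_pos: [0.5499, -0.0281, 0.1908]
tool_rot: [0.705, -0.038, 0.707, 0.044]
contact_force: [0.9, -0.3, -0.8]
gripper_width: 0.799
```

```bash
python3 - <<'E'
from h import *
find("puck",.035)
a=np.radians(5.8-0.021/.1*0); 
plan([((.6032,-.2588,.15),-84),((.6032,-.2588,.076),-84)])
E
```

```text
puck 0.93 rect [478.   1. 510.  32.] ctr [366. 173.] box [367. 172.] [27. 38.] 7 long axis 72 sat 206
puck 0.82 rect [230. 155. 283. 209.] ctr [548. -26.] box [548. -26.] [56. 53.] 7 long axis -1 sat 6
puck 0.57 rect [305.   4. 362.  60.] ctr [396.  27.] box [397.  27.] [50. 52.] 7 long axis -44 sat 189
puck 0.51 rect [  0. 119. 424. 372.] ctr [586. -50.] box [617. -81.] [257. 463.] 6 long axis 89 sat 19
q [-0.33  0.36  0.34  1.93 -0.16  0.88  1.78] p [ 0.5484 -0.0279  0.1875] psi 6.6 w 0.802 F [ 0.2  0.1 -0.4] t 15.05
15 travel [[0.23, -1.57, 0.19], [0.23, -1.55, 0.35], [0.24, -1.5, 0.51], [0.24, -1.44, 0.67], [0.24, -1.36, 0.81], [0.24, -1.27, 0.95], [0.24, -1.16, 1.08], [0.24, -1.04, 1.2], [0.24, -0.91, 1.3], [0.24, -0.77, 1.39], [0.24, -0.62, 1.46], [0.24, -0.46, 1.52], [0.25, -0.3, 1.56], [0.25, -0.13, 1.58], [0.25, 0.04, 1.58]] turn [0.1055, -0.0008, -0.0001]
2 travel [[3.7, 0.0, 0.0], [3.7, 0.0, 0.0]] turn [0.0, 0.0, 0.0]
```

```bash
python3 - <<'E'
from h import *
plan([((.604,-.257,.15),5)])
E
```

```text
q [-0.33  0.36  0.34  1.93 -0.16  0.88  1.78] p [ 0.5484 -0.0279  0.1875] psi 6.6 w 0.802 F [ 0.2  0.1 -0.4] t 15.05
6 travel [[0.59, -3.91, 0.48], [0.59, -3.9, 0.5], [0.6, -3.9, 0.52], [0.6, -3.9, 0.54], [0.61, -3.89, 0.55], [0.62, -3.89, 0.57]] turn [0.0048, -0.0011, -0.0015]
```

apply_moves:
  travel:
    - [0.6, -2.5, 0.3]
    - [0.6, -3.9, 0.5]
    - [0.6, -3.9, 0.5]
    - [0.6, -3.9, 0.5]
    - [0.6, -3.9, 0.5]
    - [0.6, -3.5, 0.5]
    - [0.4, -1.5, 0.2]
    - [0, 0, 0]
  turn:
    - [0.004, 0, 0]
    - [0.004, 0, 0]
    - [0.004, 0, 0]
    - [0.004, 0, 0]
    - [0.004, 0, 0]
    - [0.004, 0, 0]
    - [0, 0, 0]
    - [0, 0, 0]
  grip: [0, 0, 0, 0, 0, 0, 0, 0]

```text
t: 15.72
eef_pos: [0.5978, -0.2561, 0.1288]
tool_rot: [0.697, -0.03, 0.716, 0.042]
contact_force: [-0.4, 1.0, -0.1]
gripper_width: 1.002
```

apply_moves:
  travel:
    - [0, 0, 0]
  turn:
    - [0, 0, 0]
  grip: [0]

```text
t: 15.8
eef_pos: [0.5963, -0.2567, 0.1267]
tool_rot: [0.695, -0.029, 0.717, 0.041]
contact_force: [0.1, 1.2, 0.8]
gripper_width: 1.004
```

```bash
python3 - <<'E'
from h import *
C,im=find("knob",.09)
d=C; u,v=w2px(C,(.604,-.257,.09)); print(u,v)
plan([((.604,-.257,.076),5)])
E
```

```text
knob 0.68 rect [220. 149. 269. 256.] ctr [ 580. -266.] box [ 578. -266.] [70. 21.] 13 long axis 16 sat 47
254.74934565824364 241.55817046469386
q [ 0.07  0.6   0.35  1.71 -0.25  0.9   2.19] p [ 0.5965 -0.2551  0.1273] psi 5.9 w 0.998 F [ 0.2 -0.   1.1] t 15.9
2 travel [[2.55, -0.18, 0.44], [2.56, -0.16, 0.4]] turn [0.0076, -0.0145, -0.0095]
```

apply_moves:
  travel:
    - [2, -0.15, 0.6]
    - [2, -0.1, 0.5]
    - [1.2, 0, 0]
    - [0, 0, 0]
    - [0, 0, 0]
  turn:
    - [0.008, -0.015, -0.01]
    - [0.008, -0.015, -0.01]
    - [0, 0, 0]
    - [0, 0, 0]
    - [0, 0, 0]
  grip: [0, 0, 0, 0, 0]

```text
t: 16.32
eef_pos: [0.6088, -0.246, 0.0747]
tool_rot: [0.708, -0.033, 0.705, 0.036]
contact_force: [-0.1, 0.0, 0.5]
gripper_width: 0.999
```

```bash
python3 - <<'E'
from h import *
plan([((.604,-.257,.076),5)])
E
```

```text
q [ 0.07  0.66  0.32  1.75 -0.29  0.77  2.19] p [ 0.6088 -0.246   0.0747] psi 5.5 w 0.999 F [-0.1  0.   0.5] t 16.32
1 travel [[-0.14, -1.05, -0.59]] turn [0.0096, 0.0038, -0.0035]
```

Descent always drifts ~1 cm in +y; correct and close.

apply_moves:
  travel:
    - [0, -0.6, -0.4]
    - [0, -0.4, -0.2]
    - [0, 0, 0]
    - [0, 0, 0]
    - [0, 0, 0]
    - [0, 0, 0]
    - [0, 0, 0]
    - [0, 0, 0]
  turn:
    - [0, 0, 0]
    - [0, 0, 0]
    - [0, 0, 0]
    - [0, 0, 0]
    - [0, 0, 0]
    - [0, 0, 0]
    - [0, 0, 0]
    - [0, 0, 0]
  grip: [0, 0.5, 1, 1, 1, 1, 1, 1]
  newtons: 40

```text
t: 16.98
eef_pos: [0.6049, -0.2579, 0.0794]
tool_rot: [0.709, -0.034, 0.703, 0.035]
contact_force: [0.4, -0.1, -2.2]
gripper_width: 0.245
```

apply_moves:
  travel:
    - [0, 0, 0]
    - [0, 0, 0]
    - [0, 0, 0]
  turn:
    - [0, 0, 0]
    - [0, 0, 0]
    - [0, 0, 0]
  grip: [1, 1, 1]

```text
t: 17.23
eef_pos: [0.6049, -0.2579, 0.0793]
tool_rot: [0.709, -0.034, 0.703, 0.035]
contact_force: [-0.4, 0.3, 1.2]
gripper_width: 0.24
```

```bash
python3 - <<'E'
from h import *
circ(22.5,16)
E
```

```text
ang 18.0 r 0.0456 z 0.0793 F [-0.4  0.3  1.2] w 0.24 psi 5.6 t 17.23 crank mod 2pi 6.07
[[0.38, -1.77, -0.02], [-0.01, -1.64, -0.64], [-0.01, -1.27, -1.22], [-0.01, -0.7, -1.61], [-0.01, -0.04, -1.76], [-0.01, 0.64, -1.64], [-0.01, 1.22, -1.27], [0.0, 1.61, -0.7], [0.0, 1.76, -0.04], [0.01, 1.64, 0.64], [0.01, 1.27, 1.22], [0.01, 0.7, 1.61], [0.01, 0.04, 1.76], [0.01, -0.64, 1.64], [0.01, -1.22, 1.27], [0.0, -1.61, 0.7]]
```

apply_moves:
  travel:
    - [0.2, -1.77, 0]
    - [0, -1.64, -0.64]
    - [0, -1.27, -1.22]
    - [0, -0.7, -1.6]
    - [0, 0, -1.76]
    - [0, 0.64, -1.64]
    - [0, 1.22, -1.27]
    - [0, 1.6, -0.7]
  turn:
    - [0, 0, 0]
    - [0, 0, 0]
    - [0, 0, 0]
    - [0, 0, 0]
    - [0, 0, 0]
    - [0, 0, 0]
    - [0, 0, 0]
    - [0, 0, 0]
  grip: [1, 1, 1, 1, 1, 1, 1, 1]

```text
t: 17.9
eef_pos: [0.5288, -0.3038, 0.0793]
tool_rot: [0.719, -0.043, 0.694, 0.024]
contact_force: [-4.6, -6.8, 3.8]
gripper_width: 0.245
```

```bash
python3 - <<'E'
from h import *
circ(22.5,8)
E
```

```text
ang -135.9 r 0.0457 z 0.0793 F [-4.6 -6.8  3.8] w 0.245 psi 5.5 t 17.9 crank mod 2pi 2.47
[[0.31, 1.61, -0.76], [-0.06, 1.75, -0.15], [-0.03, 1.67, 0.53], [0.0, 1.34, 1.13], [0.03, 0.81, 1.56], [0.06, 0.15, 1.75], [0.07, -0.53, 1.67], [0.08, -1.13, 1.34]]
```

```bash
cat >> h.py <<'E'
_circ=circ
def circ(step,n,scale=1.04,zt=.077,ps=5.5):
    o=status.get_obs();A=R.from_matrix(rot(o["tool_rot"]));c,s=np.cos(np.radians(ps)),np.sin(np.radians(ps))
    B=R.from_matrix(np.array([[0,-s,c],[0,c,s],[-1,0,0]]))
    _circ(step,n,zt=zt,scale=scale); print("turn",((A.inv()*B).as_rotvec()/6).round(3))
E
python3 -c "
from h import *
circ(22.5,8)"
```

```text
ang -135.9 r 0.0457 z 0.0793 F [-4.6 -6.8  3.8] w 0.245 psi 5.5 t 17.9 crank mod 2pi 2.47
[[0.16, 1.67, -0.79], [-0.06, 1.82, -0.16], [-0.03, 1.74, 0.55], [0.0, 1.4, 1.18], [0.03, 0.84, 1.62], [0.06, 0.16, 1.82], [0.08, -0.55, 1.74], [0.08, -1.17, 1.4]]
turn [-0.     0.006  0.005]
```

apply_moves:
  travel:
    - [0.1, 1.67, -0.79]
    - [0, 1.82, -0.16]
    - [0, 1.74, 0.55]
    - [0, 1.4, 1.18]
    - [0, 0.84, 1.62]
    - [0, 0.16, 1.82]
    - [0, -0.55, 1.74]
    - [0, -1.17, 1.4]
  turn:
    - [0, 0.006, 0.005]
    - [0, 0.006, 0.005]
    - [0, 0.006, 0.005]
    - [0, 0.006, 0.005]
    - [0, 0.006, 0.005]
    - [0, 0.006, 0.005]
    - [0, 0, 0]
    - [0, 0, 0]
  grip: [1, 1, 1, 1, 1, 1, 1, 1]

```text
t: 18.57
eef_pos: [0.5969, -0.2446, 0.0791]
tool_rot: [0.708, -0.035, 0.705, 0.026]
contact_force: [-8.1, -5.3, 3.7]
gripper_width: 0.243
```

```bash
python3 -c "
from h import *
circ(22.5,16)"
```

```text
ang 37.8 r 0.0447 z 0.0791 F [-8.1 -5.3  3.7] w 0.243 psi 4.9 t 18.57 crank mod 2pi 5.72
[[0.24, -1.68, 0.7], [0.02, -1.83, -0.03], [0.02, -1.68, -0.72], [0.01, -1.27, -1.31], [0.0, -0.67, -1.7], [-0.01, 0.03, -1.83], [-0.01, 0.72, -1.68], [-0.02, 1.31, -1.27], [-0.02, 1.7, -0.67], [-0.02, 1.83, 0.03], [-0.02, 1.68, 0.72], [-0.01, 1.27, 1.31], [0.0, 0.67, 1.7], [0.01, -0.03, 1.83], [0.01, -0.72, 1.68], [0.02, -1.31, 1.27]]
turn [-0.002  0.001  0.002]
```

apply_moves:
  travel:
    - [0.1, -1.68, 0.7]
    - [0, -1.8, 0]
    - [0, -1.68, -0.72]
    - [0, -1.27, -1.3]
    - [0, -0.67, -1.7]
    - [0, 0, -1.8]
    - [0, 0.72, -1.68]
    - [0, 1.3, -1.27]
  turn:
    - [0, 0, 0]
    - [0, 0.003, 0.002]
    - [0, 0.003, 0.002]
    - [0, 0.003, 0.002]
    - [0, 0.003, 0.002]
    - [0, 0.003, 0.002]
    - [0, 0.003, 0.002]
    - [0, 0.003, 0.002]
  grip: [1, 1, 1, 1, 1, 1, 1, 1]

```text
t: 19.23
eef_pos: [0.5309, -0.3067, 0.0795]
tool_rot: [0.704, -0.033, 0.709, 0.03]
contact_force: [6.7, 2.6, -4.0]
gripper_width: 0.242
```

apply_moves:
  travel:
    - [0, 1.7, -0.67]
    - [0, 1.8, 0]
    - [0, 1.68, 0.72]
    - [0, 1.27, 1.3]
    - [0, 0.67, 1.7]
    - [0, 0, 1.8]
    - [0, -0.72, 1.68]
    - [0, -1.3, 1.27]
  turn:
    - [0, 0.003, 0.003]
    - [0, 0.003, 0.003]
    - [0, 0.003, 0.003]
    - [0, 0.003, 0.003]
    - [0, 0.003, 0.003]
    - [0, 0.003, 0.003]
    - [0, 0, 0]
    - [0, 0, 0]
  grip: [1, 1, 1, 1, 1, 1, 1, 1]

```text
t: 19.9
eef_pos: [0.5974, -0.2453, 0.0791]
tool_rot: [0.696, -0.024, 0.717, 0.035]
contact_force: [-5.4, -2.2, 2.4]
gripper_width: 0.245
```

```bash
python3 -c "
from h import *
circ(15,4)"
```

```text
ang 36.7 r 0.0446 z 0.0791 F [-5.4 -2.2  2.4] w 0.245 psi 4.9 t 19.9 crank mod 2pi 5.74
[[0.18, -1.1, 0.54], [-0.03, -1.21, 0.2], [-0.02, -1.22, -0.12], [-0.01, -1.14, -0.43]]
turn [-0.002 -0.005 -0.003]
```

apply_moves:
  travel:
    - [0.1, -1.1, 0.54]
    - [0, -1.2, 0.2]
    - [0, 0, 0]
    - [0, 0, 0]
    - [0, 0, 0]
    - [0, 0, 0]
    - [0, 0, 0]
    - [0, 0, 0]
  turn:
    - [0, -0.01, -0.006]
    - [0, -0.01, -0.006]
    - [0, 0, 0]
    - [0, 0, 0]
    - [0, 0, 0]
    - [0, 0, 0]
    - [0, 0, 0]
    - [0, 0, 0]
  grip: [1, 1, 1, 1, 0.6, 0, 0, 0]

```text
t: 20.57
eef_pos: [0.6068, -0.2691, 0.0786]
tool_rot: [0.703, -0.029, 0.71, 0.031]
contact_force: [-0.2, -0.0, 0.2]
gripper_width: 0.797
```

```bash
python3 - <<'E'
from h import *
circ(15,1)
plan([((.604,-.257,.18),5),((.52,.22,.22),0)])
C,im=find("pill",.013,"top"); find("bar",.01,"top"); find("square",.01,"top")
E
```

```text
ang 3.7 r 0.0453 z 0.0786 F [-0.2 -0.   0.2] w 0.797 psi 4.9 t 20.57 crank mod 2pi 0.04
[[0.16, -1.21, -0.21]]
turn [-0.002 -0.001 -0.001]
q [ 0.1   0.67  0.33  1.72 -0.28  0.81  2.21] p [ 0.6068 -0.2691  0.0786] psi 4.9 w 0.797 F [-0.2 -0.   0.2] t 20.57
3 travel [[-3.38, 0.42, -0.09], [-3.38, 0.42, -0.08], [-3.38, 0.41, -0.07]] turn [-0.0009, -0.003, -0.0013]
13 travel [[-0.31, 3.71, -0.32], [-0.31, 3.71, -0.35], [-0.31, 3.71, -0.37], [-0.31, 3.7, -0.4], [-0.31, 3.7, -0.42], [-0.31, 3.7, -0.45], [-0.31, 3.7, -0.47], [-0.31, 3.69, -0.5], [-0.31, 3.69, -0.52], [-0.31, 3.69, -0.55], [-0.31, 3.68, -0.57], [-0.31, 3.68, -0.6], [-0.31, 3.67, -0.62]] turn [0.0067, 0.0, 0.0]
pill 0.53 rect [183. 192. 206. 215.] ctr [578. 248.] box [579. 249.] [43. 71.] 38 long axis -53 sat 12
bar 0.48 rect [149. 193. 163. 222.] ctr [585. 355.] box [585. 356.] [72. 27.] 10 long axis 10 sat 9
square 0.57 rect [152. 243. 168. 254.] ctr [464. 359.] box [464. 359.] [44. 44.] 81 long axis 13 sat 10
```

apply_moves:
  travel:
    - [-2, 0, 0]
    - [-3.5, 0.4, 0]
    - [-3.5, 0.4, 0]
    - [-2, 1.5, 0]
    - [-0.3, 3.5, -0.2]
    - [-0.3, 3.7, -0.3]
    - [-0.3, 3.7, -0.3]
    - [-0.3, 3.7, -0.3]
  turn:
    - [0, 0, 0]
    - [0, 0, 0]
    - [0, 0, 0]
    - [0, 0, 0]
    - [0, 0, 0]
    - [0, 0, 0]
    - [0, 0, 0]
    - [0, 0, 0]
  grip: [0, 0, 0, 0, 0, 0, 0, 0]

```text
t: 21.53
eef_pos: [0.5818, -0.1094, 0.2063]
tool_rot: [0.704, -0.024, 0.71, 0.022]
contact_force: [0.8, 1.2, 0.6]
gripper_width: 1.0
```

```bash
python3 - <<'E'
from h import *
plan([((.56,.25,.20),-53)],maxs=3.9)
E
```

```text
q [-0.21  0.41  0.38  1.82 -0.17  0.96  1.88] p [ 0.5818 -0.1094  0.2063] psi 3.8 w 1.0 F [0.8 1.2 0.6] t 21.53
10 travel [[0.05, 3.6, 0.02], [0.06, 3.59, -0.34], [0.06, 3.53, -0.69], [0.06, 3.45, -1.04], [0.06, 3.33, -1.37], [0.06, 3.18, -1.69], [0.06, 2.99, -2.0], [0.06, 2.78, -2.29], [0.06, 2.54, -2.55], [0.06, 2.28, -2.79]] turn [0.0991, -0.0007, 0.0007]
```

apply_moves:
  travel:
    - [0, 3.6, 0]
    - [0, 3.6, -0.34]
    - [0, 3.5, -0.7]
    - [0, 3.45, -1.04]
    - [0, 3.3, -1.37]
    - [0, 3.2, -1.7]
    - [0, 3.0, -2.0]
    - [0, 2.7, -2.2]
  turn:
    - [0.1, 0, 0]
    - [0.1, 0, 0]
    - [0.1, 0, 0]
    - [0.1, 0, 0]
    - [0.1, 0, 0]
    - [0.1, 0, 0]
    - [0.1, 0, 0]
    - [0.1, 0, 0]
  grip: [0, 0, 0, 0, 0, 0, 0, 0]

```text
t: 22.2
eef_pos: [0.5661, 0.1897, 0.2093]
tool_rot: [0.654, 0.266, 0.656, -0.267]
contact_force: [0.7, 1.0, -0.2]
gripper_width: 0.997
```

apply_moves:
  travel:
    - [0, 2.2, -2.2]
    - [0, 0.8, -0.8]
    - [0, 0, 0]
    - [0, 0, 0]
  turn:
    - [0.1, 0, 0]
    - [0.05, 0, 0]
    - [0, 0, 0]
    - [0, 0, 0]
  grip: [0, 0, 0, 0]

```text
t: 22.53
eef_pos: [0.5639, 0.2465, 0.2088]
tool_rot: [0.632, 0.314, 0.636, -0.313]
contact_force: [-0.2, -0.1, -0.3]
gripper_width: 0.995
```

```bash
python3 - <<'E'
from h import *
find("pill",.015)
plan([((.572,.244,.1),-53),((.572,.244,.026),-53)],maxs=3.9)
E
```

```text
pill 0.93 rect [250. 151. 280. 211.] ctr [576. 246.] box [576. 246.] [39. 75.] 37 long axis -51 sat 12
pill 0.58 rect [ 70. 208. 330. 384.] ctr [603.  87.] box [626.  71.] [332. 145.] 6 long axis 15 sat 16
q [-0.89  0.46  0.52  1.77 -0.27  0.98  0.38] p [0.5642 0.2449 0.2089] psi -52.7 w 0.998 F [ 0.  -0.2  0.1] t 22.63
3 travel [[3.63, 0.19, 0.2], [3.63, 0.19, 0.19], [3.63, 0.19, 0.19]] turn [0.0015, -0.0016, 0.0003]
2 travel [[3.7, 0.0, 0.0], [3.7, 0.0, 0.0]] turn [0.0, 0.0, 0.0]
```

apply_moves:
  travel:
    - [2.5, 0.3, 0.3]
    - [3.5, 0.3, 0.3]
    - [3.5, 0, 0.2]
    - [3.5, 0, 0]
    - [2.5, 0, 0]
    - [1.0, 0, 0]
    - [0, 0, 0]
  turn:
    - [0, 0, 0]
    - [0, 0, 0]
    - [0, 0, 0]
    - [0, 0, 0]
    - [0, 0, 0]
    - [0, 0, 0]
    - [0, 0, 0]
  grip: [0, 0, 0, 0, 0, 0, 0]

```text
t: 23.22
eef_pos: [0.5809, 0.2271, 0.0433]
tool_rot: [0.633, 0.32, 0.63, -0.316]
contact_force: [0.4, -0.5, 1.3]
gripper_width: 0.999
```

```bash
python3 - <<'E'
from h import *
find("pill",.015)
plan([((.575,.246,.026),-53)],maxs=3.9)
E
```

```text
pill 0.81 rect [239. 144. 305. 268.] ctr [577. 244.] box [577. 245.] [41. 77.] 38 long axis -52 sat 9
q [-0.77  0.68  0.41  1.85 -0.41  0.69  0.51] p [0.5823 0.2279 0.0457] psi -53.4 w 1.0 F [-0.2  0.3  0.9] t 23.32
1 travel [[1.98, 0.47, -1.89]] turn [-0.0074, 0.0013, -0.0107]
```

apply_moves:
  travel:
    - [0.8, 0.25, -1.0]
    - [0.9, 0.2, -0.9]
    - [0.3, 0, 0]
    - [0, 0, 0]
    - [0, 0, 0]
    - [0, 0, 0]
    - [0, 0, 0]
    - [0, 0, 0]
  turn:
    - [-0.004, 0, -0.005]
    - [-0.004, 0, -0.005]
    - [0, 0, 0]
    - [0, 0, 0]
    - [0, 0, 0]
    - [0, 0, 0]
    - [0, 0, 0]
    - [0, 0, 0]
  grip: [0, 0, 0.3, 1, 1, 1, 1, 1]
  newtons: 50

```text
t: 23.98
eef_pos: [0.5783, 0.2513, 0.0317]
tool_rot: [0.636, 0.318, 0.631, -0.311]
contact_force: [0.1, -0.0, -0.6]
gripper_width: 0.433
```

apply_moves:
  travel:
    - [0, 0, 0]
    - [0, 0, 0]
    - [0, 0, 0]
  turn:
    - [0, 0, 0]
    - [0, 0, 0]
    - [0, 0, 0]
  grip: [1, 1, 1]

```text
t: 24.23
eef_pos: [0.5783, 0.2508, 0.0318]
tool_rot: [0.636, 0.318, 0.631, -0.311]
contact_force: [-0.4, 0.5, -0.5]
gripper_width: 0.43
```

apply_moves:
  travel:
    - [-1, 0, 0]
    - [-3, 0, 0]
    - [-3, 0, 0]
    - [-3, 0, 0]
    - [0, 0, 0]
    - [0, 0, 0]
  turn:
    - [0, 0, 0]
    - [0, 0, 0]
    - [0, 0, 0]
    - [0, 0, 0]
    - [0, 0, 0]
    - [0, 0, 0]
  grip: [1, 1, 1, 1, 1, 1]

```text
t: 24.73
eef_pos: [0.5761, 0.2486, 0.137]
tool_rot: [0.635, 0.317, 0.631, -0.313]
contact_force: [-0.4, -0.4, -1.8]
gripper_width: 0.427
```

```bash
python3 - <<'E'
from h import *
plan([((.555,-.028,.14),5)],maxs=3.9)
E
```

```text
q [-0.86  0.56  0.48  1.8  -0.33  0.85  0.43] p [0.5761 0.2486 0.137 ] psi -52.9 w 0.427 F [-0.4 -0.4 -1.8] t 24.73
10 travel [[-0.04, -1.84, 2.08], [-0.04, -2.04, 1.88], [-0.04, -2.22, 1.67], [-0.04, -2.37, 1.44], [-0.04, -2.51, 1.19], [-0.04, -2.61, 0.93], [-0.04, -2.69, 0.66], [-0.04, -2.75, 0.39], [-0.03, -2.77, 0.11], [-0.03, -2.77, -0.17]] turn [-0.101, 0.0006, -0.0006]
```

apply_moves:
  travel:
    - [0, -1.84, 2.08]
    - [0, -2.04, 1.88]
    - [0, -2.2, 1.67]
    - [0, -2.4, 1.44]
    - [0, -2.5, 1.2]
    - [0, -2.6, 0.93]
    - [0, -2.7, 0.66]
    - [0, -2.75, 0.4]
  turn:
    - [-0.101, 0, 0]
    - [-0.101, 0, 0]
    - [-0.101, 0, 0]
    - [-0.101, 0, 0]
    - [-0.101, 0, 0]
    - [-0.101, 0, 0]
    - [-0.101, 0, 0]
    - [-0.101, 0, 0]
  grip: [1, 1, 1, 1, 1, 1, 1, 1]

```text
t: 25.4
eef_pos: [0.5607, 0.0287, 0.1335]
tool_rot: [0.709, 0.025, 0.705, -0.02]
contact_force: [-0.4, -0.3, -0.3]
gripper_width: 0.432
```

apply_moves:
  travel:
    - [0, -2.5, 0.1]
    - [0, -1.5, -0.1]
    - [0, 0, 0]
    - [0, 0, 0]
  turn:
    - [-0.101, 0, 0]
    - [-0.06, 0, 0]
    - [0, 0, 0]
    - [0, 0, 0]
  grip: [1, 1, 1, 1]

```text
t: 25.73
eef_pos: [0.5566, -0.0229, 0.1316]
tool_rot: [0.707, -0.033, 0.706, 0.035]
contact_force: [0.2, 1.2, -0.8]
gripper_width: 0.428
```

```bash
python3 - <<'E'
from h import *
C,im=find("pill",.115);save("w6",im,1.5)
plan([((.555,-.028,.08),5),((.555,-.028,.055),5)],maxs=3.9)
E
```

```text
pill 0.92 rect [221. 179. 291. 312.] ctr [561. -23.] box [560. -23.] [83. 41.] 5 long axis 6 sat 7
q [-0.27  0.44  0.25  1.96 -0.16  0.76  1.74] p [ 0.5567 -0.0218  0.1317] psi 5.6 w 0.428 F [ 0.1  1.1 -1.1] t 25.83
2 travel [[2.58, -0.31, -0.12], [2.58, -0.31, -0.12]] turn [0.0055, 0.001, -0.0016]
1 travel [[2.5, 0.0, 0.0]] turn [0.0, 0.0, 0.0]
```

View pics/w6.png

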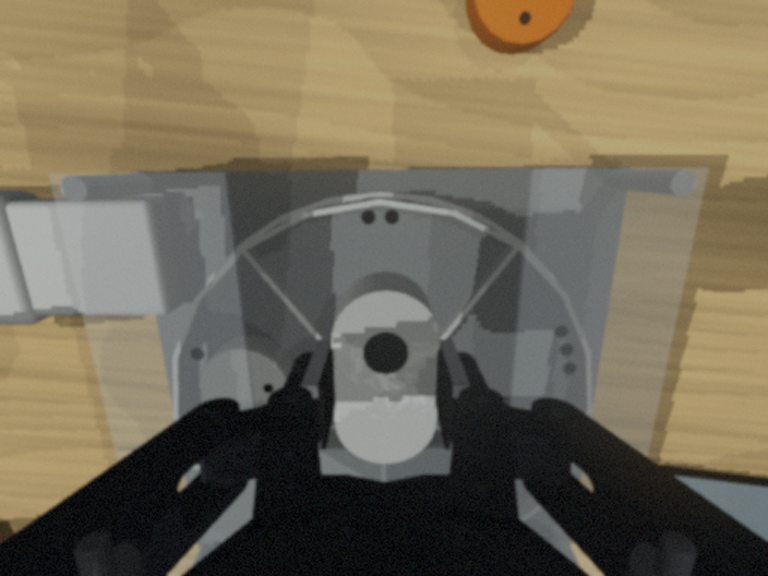

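apply_moves:
  travel:
    - [2.2, -0.7, -0.3]
    - [2.2, -0.6, -0.2]
    - [1.5, -0.3, 0]
    - [0.6, 0, 0]
    - [0, 0, 0]
  turn:
    - [0.004, 0, 0]
    - [0, 0, 0]
    - [0, 0, 0]
    - [0, 0, 0]
    - [0, 0, 0]
  grip: [1, 1, 1, 1, 1]

```text
t: 26.25
eef_pos: [0.556, -0.0285, 0.0649]
tool_rot: [0.708, -0.033, 0.704, 0.038]
contact_force: [0.5, 0.2, -0.2]
gripper_width: 0.429
```

```bash
python3 - <<'E'
from h import *
plan([((.55,-.029,.054),5.5)],maxs=3.9)
E
```

```text
q [-0.22  0.54  0.21  1.99 -0.2   0.62  1.8 ] p [ 0.556  -0.0285  0.0649] psi 5.8 w 0.429 F [ 0.5  0.2 -0.2] t 26.25
1 travel [[1.08, 0.0, -0.61]] turn [0.005, 0.006, -0.0067]
```

Lower, release, rise.

apply_moves:
  travel:
    - [0.7, 0, -0.4]
    - [0.4, 0, -0.2]
    - [0.1, 0, 0]
    - [0, 0, 0]
    - [0, 0, 0]
    - [0, 0, 0]
    - [0, 0, 0]
    - [0, 0, 0]
  turn:
    - [0, 0, 0]
    - [0, 0, 0]
    - [0, 0, 0]
    - [0, 0, 0]
    - [0, 0, 0]
    - [0, 0, 0]
    - [0, 0, 0]
    - [0, 0, 0]
  grip: [1, 1, 1, 1, 0.5, 0.35, 0.35, 0.35]

```text
t: 26.92
eef_pos: [0.5525, -0.0249, 0.0552]
tool_rot: [0.71, -0.034, 0.702, 0.04]
contact_force: [-0.3, -0.3, 0.9]
gripper_width: 0.648
```

apply_moves:
  travel:
    - [-1, 0, 0]
    - [-2.5, 0, 0]
    - [-3.5, 0, 0]
    - [-4, 0, 0]
    - [-2, 0, 0]
    - [0, 0, 0]
  turn:
    - [0, 0, 0]
    - [0, 0, 0]
    - [0, 0, 0]
    - [0, 0, 0]
    - [0, 0, 0]
    - [0, 0, 0]
  grip: [0.3, 0.3, 0.3, 0.3, 0.3, 0.3]

```text
t: 27.42
eef_pos: [0.5501, -0.0269, 0.193]
tool_rot: [0.709, -0.034, 0.703, 0.039]
contact_force: [0.5, -0.3, 0.3]
gripper_width: 0.702
```

```bash
python3 - <<'E'
from h import *
find("pill",.037)
plan([((.6065,-.269,.14),5)],maxs=3.9)
E
```

```text
pill 0.62 rect [242. 150. 276. 219.] ctr [553. -26.] box [553. -25.] [75. 40.] 5 long axis 6 sat 7
q [-0.28  0.34  0.27  1.94 -0.13  0.87  1.73] p [ 0.5486 -0.0268  0.1896] psi 5.9 w 0.699 F [-0.3  0.5 -0.1] t 27.52
7 travel [[0.68, -3.53, 0.46], [0.69, -3.53, 0.47], [0.69, -3.53, 0.48], [0.69, -3.53, 0.49], [0.7, -3.53, 0.5], [0.7, -3.52, 0.5], [0.71, -3.52, 0.51]] turn [0.0023, 0.0007, -0.0011]
```

apply_moves:
  travel:
    - [0.4, -2.5, 0.3]
    - [0.4, -3.9, 0.5]
    - [0.4, -3.9, 0.5]
    - [0.4, -3.9, 0.6]
    - [0.4, -3.9, 0.6]
    - [0.4, -3.7, 0.6]
    - [0.4, -2.0, 0.3]
    - [0, 0, 0]
  turn:
    - [0, 0, 0]
    - [0, 0, 0]
    - [0, 0, 0]
    - [0, 0, 0]
    - [0, 0, 0]
    - [0, 0, 0]
    - [0, 0, 0]
    - [0, 0, 0]
  grip: [0, 0, 0, 0, 0, 0, 0, 0]

```text
t: 28.18
eef_pos: [0.6036, -0.2627, 0.1444]
tool_rot: [0.701, -0.035, 0.711, 0.046]
contact_force: [-0.1, -0.8, -0.2]
gripper_width: 0.999
```

apply_moves:
  travel:
    - [0, 0, 0]
    - [0, 0, 0]
  turn:
    - [0, 0, 0]
    - [0, 0, 0]
  grip: [0, 0]

```text
t: 28.35
eef_pos: [0.6009, -0.2636, 0.1405]
tool_rot: [0.699, -0.033, 0.713, 0.045]
contact_force: [0.8, 0.6, 0.1]
gripper_width: 0.998
```

```bash
python3 - <<'E'
from h import *
plan([((.6065,-.269,.11),5),((.6065,-.269,.077),5)],maxs=2.5)
E
```

```text
q [ 0.11  0.59  0.3   1.69 -0.21  0.92  2.18] p [ 0.6009 -0.2636  0.1405] psi 6.4 w 0.998 F [0.8 0.6 0.1] t 28.35
2 travel [[1.51, -0.33, 0.28], [1.52, -0.31, 0.26]] turn [0.012, -0.0099, -0.009]
2 travel [[1.65, 0.0, 0.0], [1.65, 0.0, 0.0]] turn [0.0, 0.0, 0.0]
```

apply_moves:
  travel:
    - [1.5, -0.5, 0.3]
    - [1.6, -0.5, 0.1]
    - [1.8, -0.4, 0]
    - [1.5, -0.3, 0]
    - [0.3, -0.2, 0]
    - [0, 0, 0]
    - [0, 0, 0]
  turn:
    - [0.012, -0.01, -0.009]
    - [0.012, -0.01, -0.009]
    - [0, 0, 0]
    - [0, 0, 0]
    - [0, 0, 0]
    - [0, 0, 0]
    - [0, 0, 0]
  grip: [0, 0, 0, 0, 0, 0, 0]

```text
t: 28.93
eef_pos: [0.6063, -0.268, 0.069]
tool_rot: [0.705, -0.032, 0.707, 0.038]
contact_force: [-0.4, -1.0, 0.3]
gripper_width: 0.997
```

```bash
python3 - <<'E'
from h import *
plan([((.6068,-.269,.077),5)],maxs=2.5)
C,im=find("knob",.09); print(w2px(C,(.607,-.269,.09)))
E
```

```text
q [ 0.14  0.68  0.27  1.72 -0.25  0.78  2.2 ] p [ 0.6063 -0.268   0.069 ] psi 5.7 w 0.997 F [-0.4 -1.   0.3] t 28.93
1 travel [[-0.8, -0.09, 0.04]] turn [0.0121, -0.002, -0.0083]
knob 0.55 rect [226. 142. 276. 304.] ctr [ 583. -274.] box [ 580. -273.] [71. 21.] 0 long axis 4 sat 65
[255.98332958 285.18370468]
```

apply_moves:
  travel:
    - [-0.6, 0, 0]
    - [0, 0, 0]
    - [0, 0, 0]
    - [0, 0, 0]
    - [0, 0, 0]
    - [0, 0, 0]
    - [0, 0, 0]
    - [0, 0, 0]
  turn:
    - [0, 0, 0]
    - [0, 0, 0]
    - [0, 0, 0]
    - [0, 0, 0]
    - [0, 0, 0]
    - [0, 0, 0]
    - [0, 0, 0]
    - [0, 0, 0]
  grip: [0.5, 1, 1, 1, 1, 1, 1, 1]
  newtons: 40

```text
t: 29.7
eef_pos: [0.6091, -0.2691, 0.0808]
tool_rot: [0.708, -0.033, 0.704, 0.037]
contact_force: [0.8, 0.3, 0.5]
gripper_width: 0.244
```

apply_moves:
  travel:
    - [0, 0, 0]
    - [0, 0, 0]
    - [0, 0, 0]
  turn:
    - [0, 0, 0]
    - [0, 0, 0]
    - [0, 0, 0]
  grip: [1, 1, 1]

```text
t: 29.95
eef_pos: [0.6092, -0.269, 0.0808]
tool_rot: [0.708, -0.033, 0.704, 0.037]
contact_force: [-0.5, 0.3, 1.1]
gripper_width: 0.24
```

```bash
python3 - <<'E'
from h import *
circ(22.5,16)
E
```

```text
ang 3.6 r 0.0477 z 0.0808 F [-0.5  0.3  1.1] w 0.24 psi 5.7 t 29.95 crank mod 2pi 0.04
[[0.38, -1.77, -0.7], [-0.01, -1.48, -1.07], [-0.01, -0.96, -1.55], [-0.01, -0.29, -1.8], [-0.01, 0.42, -1.78], [0.0, 1.07, -1.48], [0.0, 1.56, -0.96], [0.01, 1.8, -0.29], [0.01, 1.78, 0.42], [0.01, 1.48, 1.07], [0.01, 0.96, 1.55], [0.01, 0.29, 1.8], [0.01, -0.42, 1.78], [0.0, -1.07, 1.48], [0.0, -1.56, 0.96], [-0.01, -1.8, 0.29]]
turn [ 0.001  0.001 -0.001]
```

apply_moves:
  travel:
    - [0.15, -1.77, -0.2]
    - [0.15, -1.7, -0.5]
    - [0, -1.48, -1.07]
    - [0, -0.96, -1.55]
    - [0, -0.29, -1.8]
    - [0, 0.42, -1.78]
    - [0, 1.07, -1.48]
    - [0, 1.56, -0.96]
  turn:
    - [0, 0.004, 0.003]
    - [0, 0.004, 0.003]
    - [0, 0.004, 0.003]
    - [0, 0.004, 0.003]
    - [0, 0.004, 0.003]
    - [0, 0.004, 0.003]
    - [0, 0.004, 0.003]
    - [0, 0.004, 0.003]
  grip: [1, 1, 1, 1, 1, 1, 1, 1]

```text
t: 30.62
eef_pos: [0.5216, -0.2915, 0.0813]
tool_rot: [0.695, -0.02, 0.716, 0.061]
contact_force: [16.3, 3.9, -18.9]
gripper_width: 0.24
```

apply_moves:
  travel:
    - [0, 1.8, -0.29]
    - [0, 1.78, 0.42]
    - [0, 1.48, 1.07]
    - [0, 0.96, 1.55]
    - [0, 0.29, 1.8]
    - [0, -0.42, 1.78]
    - [0, -1.07, 1.48]
    - [0, -1.56, 0.96]
  turn:
    - [0, 0, 0]
    - [0, 0, 0]
    - [0, 0, 0]
    - [0, 0, 0]
    - [0, 0, 0]
    - [0, 0, 0]
    - [0, 0, 0]
    - [0, 0, 0]
  grip: [1, 1, 1, 1, 1, 1, 1, 1]

```text
t: 31.28
eef_pos: [0.6084, -0.2623, 0.0804]
tool_rot: [0.699, -0.03, 0.713, 0.048]
contact_force: [-16.3, -3.3, 11.3]
gripper_width: 0.241
```

```bash
python3 - <<'E'
from h import *
circ(22.5,16)
E
```

```text
ang 11.7 r 0.0478 z 0.0804 F [-16.3  -3.3  11.3] w 0.241 psi 6.4 t 31.28 crank mod 2pi 6.18
[[0.32, -1.85, -0.48], [-0.03, -1.61, -0.87], [-0.01, -1.15, -1.42], [0.02, -0.52, -1.75], [0.04, 0.19, -1.82], [0.05, 0.87, -1.61], [0.06, 1.42, -1.15], [0.06, 1.75, -0.52], [0.04, 1.82, 0.19], [0.03, 1.61, 0.87], [0.01, 1.15, 1.42], [-0.02, 0.52, 1.75], [-0.04, -0.19, 1.82], [-0.05, -0.87, 1.61], [-0.06, -1.42, 1.15], [-0.06, -1.75, 0.52]]
turn [ 0.003 -0.003 -0.004]
```

apply_moves:
  travel:
    - [0, -1.8, -0.5]
    - [0, -1.6, -0.87]
    - [0, -1.15, -1.42]
    - [0, -0.5, -1.75]
    - [0, 0.2, -1.8]
    - [0, 0.87, -1.6]
    - [0, 1.42, -1.15]
    - [0, 1.75, -0.5]
  turn:
    - [0.003, -0.003, -0.004]
    - [0.003, -0.003, -0.004]
    - [0.003, -0.002, -0.003]
    - [0, 0, 0]
    - [0, 0, 0]
    - [0, 0, 0]
    - [0, 0, 0]
    - [0, 0, 0]
  grip: [1, 1, 1, 1, 1, 1, 1, 1]

```text
t: 31.95
eef_pos: [0.5192, -0.2827, 0.0812]
tool_rot: [0.709, -0.031, 0.703, 0.04]
contact_force: [17.0, 0.6, -15.2]
gripper_width: 0.247
```

apply_moves:
  travel:
    - [0, 1.8, 0.2]
    - [0, 1.6, 0.87]
    - [0, 1.15, 1.42]
    - [0, 0.5, 1.75]
    - [0, -0.2, 1.8]
    - [0, -0.87, 1.6]
    - [0, -1.42, 1.15]
    - [0, 0, 0]
  turn:
    - [0, 0, 0]
    - [0, 0, 0]
    - [0, 0, 0]
    - [0, 0, 0]
    - [0, 0, 0]
    - [0, 0, 0]
    - [0, 0, 0]
    - [0, 0, 0]
  grip: [1, 1, 1, 1, 1, 1, 1, 1]

```text
t: 32.62
eef_pos: [0.6003, -0.2491, 0.0813]
tool_rot: [0.711, -0.033, 0.702, 0.038]
contact_force: [2.8, -0.7, 0.7]
gripper_width: 0.244
```

```bash
python3 - <<'E'
from h import *
circ(15,4)
E
```

```text
ang 30.6 r 0.045 z 0.0813 F [ 2.8 -0.7  0.7] w 0.244 psi 5.7 t 32.62 crank mod 2pi 5.85
[[0.45, -1.17, 0.36], [-0.01, -1.22, 0.05], [-0.01, -1.19, -0.27], [-0.01, -1.08, -0.57]]
turn [ 0.001  0.002 -0.001]
```

apply_moves:
  travel:
    - [0.1, -1.17, 0.36]
    - [0, -1.0, 0.05]
    - [0, 0, 0]
    - [0, 0, 0]
    - [0, 0, 0]
    - [0, 0, 0]
    - [0, 0, 0]
    - [0, 0, 0]
  turn:
    - [0, 0, 0]
    - [0, 0, 0]
    - [0, 0, 0]
    - [0, 0, 0]
    - [0, 0, 0]
    - [0, 0, 0]
    - [0, 0, 0]
    - [0, 0, 0]
  grip: [1, 1, 1, 1, 0.6, 0, 0, 0]

```text
t: 33.28
eef_pos: [0.6028, -0.2686, 0.0805]
tool_rot: [0.711, -0.031, 0.701, 0.038]
contact_force: [-0.3, 0.1, -0.1]
gripper_width: 0.799
```

```bash
python3 - <<'E'
from h import *
circ(15,1)
find("bar",.01,"top"); find("square",.01,"top")
E
```

```text
ang 4.8 r 0.0414 z 0.0805 F [-0.3  0.1 -0.1] w 0.799 psi 5.7 t 33.28 crank mod 2pi 0.02
[[0.36, -1.22, 0.19]]
turn [ 0.     0.003 -0.002]
bar 0.64 rect [148. 197. 164. 220.] ctr [588. 356.] box [587. 355.] [74. 31.] 10 long axis 9 sat 19
square 0.66 rect [151. 241. 167. 256.] ctr [465. 358.] box [464. 357.] [46. 45.] 76 long axis -82 sat 9
square 0.64 rect [157. 144. 206. 170.] ctr [720. 271.] box [720. 271.] [147.  75.] 88 long axis 87 sat 41
```

apply_moves:
  travel:
    - [-2, 0, 0]
    - [-3.5, 0.4, 0]
    - [-3.5, 0.4, 0]
    - [-2, 1.5, 0]
    - [-0.3, 3.5, -0.3]
    - [-0.3, 3.7, -0.4]
    - [-0.3, 3.8, -0.4]
    - [-0.3, 3.8, -0.4]
  turn:
    - [0, 0, 0]
    - [0, 0, 0]
    - [0, 0, 0]
    - [0, 0, 0]
    - [0, 0, 0]
    - [0, 0, 0]
    - [0, 0, 0]
    - [0, 0, 0]
  grip: [0, 0, 0, 0, 0, 0, 0, 0]

```text
t: 34.15
eef_pos: [0.569, -0.1073, 0.2088]
tool_rot: [0.712, -0.028, 0.701, 0.03]
contact_force: [1.7, 0.9, 0.3]
gripper_width: 1.001
```

```bash
python3 - <<'E'
from h import *
plan([((.545,.34,.22),10)],maxs=3.9)
E
```

```text
q [-0.16  0.36  0.3   1.86 -0.14  0.92  1.86] p [ 0.569  -0.1073  0.2088] psi 4.7 w 1.001 F [1.7 0.9 0.3] t 34.15
12 travel [[-0.08, 3.73, 0.11], [-0.08, 3.73, 0.14], [-0.08, 3.73, 0.17], [-0.08, 3.73, 0.19], [-0.08, 3.73, 0.22], [-0.09, 3.72, 0.25], [-0.09, 3.72, 0.28], [-0.09, 3.72, 0.31], [-0.09, 3.72, 0.34], [-0.09, 3.72, 0.37], [-0.09, 3.71, 0.39], [-0.09, 3.71, 0.42]] turn [-0.0077, 0.0014, -0.0002]
```

apply_moves:
  travel:
    - [0, 3.7, 0.1]
    - [0, 3.7, 0.15]
    - [0, 3.7, 0.17]
    - [0, 3.7, 0.2]
    - [0, 3.7, 0.2]
    - [0, 3.7, 0.25]
    - [0, 3.7, 0.3]
    - [0, 3.7, 0.3]
  turn:
    - [-0.008, 0.001, 0]
    - [-0.008, 0.001, 0]
    - [-0.008, 0.001, 0]
    - [-0.008, 0.001, 0]
    - [-0.008, 0.001, 0]
    - [-0.008, 0.001, 0]
    - [-0.008, 0.001, 0]
    - [-0.008, 0.001, 0]
  grip: [0, 0, 0, 0, 0, 0, 0, 0]

```text
t: 34.82
eef_pos: [0.5494, 0.2019, 0.2135]
tool_rot: [0.71, -0.05, 0.7, 0.053]
contact_force: [1.3, 1.0, -0.5]
gripper_width: 1.004
```

apply_moves:
  travel:
    - [0, 3.7, 0.3]
    - [0, 3.7, 0.4]
    - [0, 2.7, 0.4]
    - [0, 1, 0.1]
    - [0, 0, 0]
    - [0, 0, 0]
  turn:
    - [-0.008, 0.001, 0]
    - [-0.008, 0.001, 0]
    - [-0.008, 0.001, 0]
    - [0, 0, 0]
    - [0, 0, 0]
    - [0, 0, 0]
  grip: [0, 0, 0, 0, 0, 0]

```text
t: 35.32
eef_pos: [0.5392, 0.3301, 0.2141]
tool_rot: [0.708, -0.063, 0.7, 0.068]
contact_force: [0.3, -1.0, 0.6]
gripper_width: 0.998
```

```bash
python3 - <<'E'
from h import *
C,im=find("bar",.011); find("square",.011); save("w7",im,1.5)
plan([((.583,.352,.1),10),((.583,.352,.023),10)],maxs=3.9)
E
```

```text
bar 0.78 rect [259. 177. 276. 233.] ctr [583. 355.] box [582. 355.] [74. 25.] 11 long axis 10 sat 13
bar 0.52 rect [ 61. 154.  80. 242.] ctr [622. 102.] box [621. 103.] [116.  17.] 8 long axis 6 sat 13
square 0.64 rect [268.  85. 317. 134.] ctr [460. 357.] box [460. 357.] [45. 45.] 79 long axis 31 sat 12
q [-0.76  0.44  0.15  1.72 -0.08  0.98  1.17] p [0.5401 0.3278 0.2144] psi 10.4 w 0.997 F [-0.1  0.5  0.4] t 35.52
4 travel [[2.88, 0.38, 1.13], [2.87, 0.39, 1.14], [2.87, 0.4, 1.15], [2.86, 0.4, 1.15]] turn [0.0019, 0.0029, -0.0015]
2 travel [[3.85, 0.0, 0.0], [3.85, 0.0, 0.0]] turn [0.0, 0.0, 0.0]
```

View pics/w7.png

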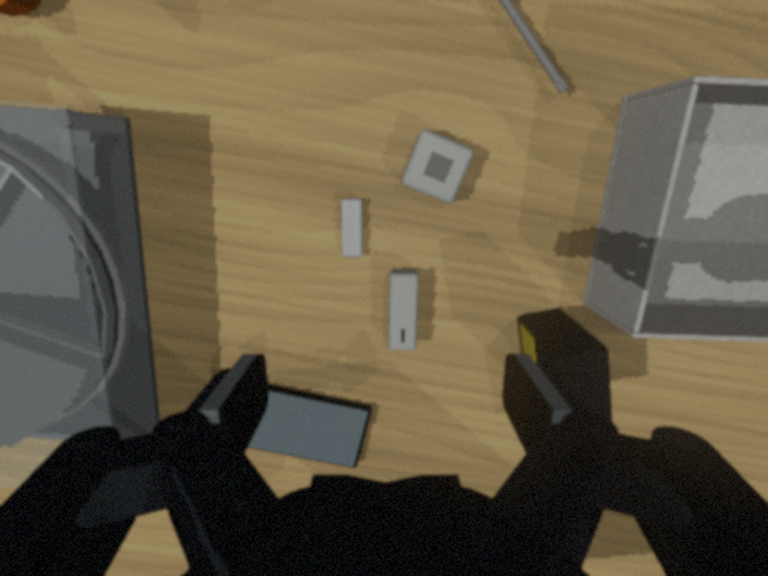

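apply_moves:
  travel:
    - [2.5, 0.9, 1.0]
    - [3.2, 0.9, 1.0]
    - [3.2, 0.8, 0.9]
    - [3.2, 0.6, 0.5]
    - [3.0, 0.4, 0]
    - [2.2, 0.4, 0]
    - [0.5, 0, 0]
    - [0, 0, 0]
  turn:
    - [0, 0, 0]
    - [0, 0, 0]
    - [0, 0, 0]
    - [0, 0, 0]
    - [0, 0, 0]
    - [0, 0, 0]
    - [0, 0, 0]
    - [0, 0, 0]
  grip: [0.3, 0.3, 0.3, 0.3, 0.3, 0.3, 0.3, 0.3]

```text
t: 36.18
eef_pos: [0.5803, 0.3616, 0.0359]
tool_rot: [0.712, -0.055, 0.697, 0.059]
contact_force: [-0.2, -0.2, 0.8]
gripper_width: 0.702
```

```bash
python3 - <<'E'
from h import *
find("bar",.011)
plan([((.583,.354,.024),10)],maxs=3.9)
E
```

```text
bar 0.78 rect [222. 179. 268. 297.] ctr [584. 355.] box [584. 354.] [78. 26.] 10 long axis 10 sat 14
q [-0.74  0.72  0.12  1.69 -0.11  0.71  1.17] p [0.581  0.3623 0.0378] psi 9.2 w 0.698 F [-0.7 -0.3  0.4] t 36.28
1 travel [[1.38, -0.85, 0.03]] turn [-0.014, 0.0244, -0.0051]
```

apply_moves:
  travel:
    - [0.8, -0.45, 0.1]
    - [0.7, -0.4, 0.1]
    - [0.3, 0, 0]
    - [0, 0, 0]
    - [0, 0, 0]
    - [0, 0, 0]
    - [0, 0, 0]
    - [0, 0, 0]
  turn:
    - [-0.007, 0.012, 0]
    - [-0.007, 0.012, 0]
    - [0, 0, 0]
    - [0, 0, 0]
    - [0, 0, 0]
    - [0, 0, 0]
    - [0, 0, 0]
    - [0, 0, 0]
  grip: [0.3, 0.3, 0.4, 1, 1, 1, 1, 1]
  newtons: 50

```text
t: 36.95
eef_pos: [0.5903, 0.3539, 0.0266]
tool_rot: [0.707, -0.057, 0.701, 0.065]
contact_force: [0.0, -0.3, -0.1]
gripper_width: 0.264
```

apply_moves:
  travel:
    - [0, 0, 0]
    - [0, 0, 0]
    - [0, 0, 0]
  turn:
    - [0, 0, 0]
    - [0, 0, 0]
    - [0, 0, 0]
  grip: [1, 1, 1]

```text
t: 37.2
eef_pos: [0.5898, 0.3544, 0.0266]
tool_rot: [0.707, -0.058, 0.701, 0.065]
contact_force: [1.1, -0.4, -0.4]
gripper_width: 0.266
```

apply_moves:
  travel:
    - [-1, 0, 0]
    - [-3, 0, 0]
    - [-3.5, 0, 0]
    - [-3.5, 0, 0]
    - [0, 0, 0]
    - [0, 0, 0]
  turn:
    - [0, 0, 0]
    - [0, 0, 0]
    - [0, 0, 0]
    - [0, 0, 0]
    - [0, 0, 0]
    - [0, 0, 0]
  grip: [1, 1, 1, 1, 1, 1]

```text
t: 37.7
eef_pos: [0.5873, 0.3527, 0.1419]
tool_rot: [0.706, -0.059, 0.703, 0.065]
contact_force: [-0.1, -0.4, -1.7]
gripper_width: 0.268
```

```bash
python3 - <<'E'
from h import *
plan([((.552,-.028,.14),6)],maxs=3.9)
E
```

```text
q [-0.72  0.6   0.13  1.63 -0.1   0.91  1.2 ] p [0.5873 0.3527 0.1419] psi 10.0 w 0.268 F [-0.1 -0.4 -1.7] t 37.7
10 travel [[-0.02, -3.69, -1.01], [-0.01, -3.69, -0.98], [-0.01, -3.7, -0.96], [-0.01, -3.71, -0.93], [0.0, -3.71, -0.91], [0.0, -3.72, -0.88], [0.01, -3.73, -0.85], [0.01, -3.73, -0.83], [0.01, -3.74, -0.8], [0.02, -3.74, -0.77]] turn [0.007, 0.0005, -0.0008]
```

apply_moves:
  travel:
    - [0, -2.5, -0.6]
    - [0, -3.7, -0.9]
    - [0, -3.7, -0.9]
    - [0, -3.7, -0.9]
    - [0, -3.7, -0.9]
    - [0, -3.7, -0.8]
    - [0, -3.7, -0.8]
    - [0, -3.7, -0.7]
  turn:
    - [0.007, 0, 0]
    - [0.007, 0, 0]
    - [0.007, 0, 0]
    - [0.007, 0, 0]
    - [0.007, 0, 0]
    - [0.007, 0, 0]
    - [0.007, 0, 0]
    - [0.007, 0, 0]
  grip: [1, 1, 1, 1, 1, 1, 1, 1]

```text
t: 38.37
eef_pos: [0.5635, 0.0661, 0.1371]
tool_rot: [0.708, -0.042, 0.703, 0.055]
contact_force: [1.0, -0.3, -0.3]
gripper_width: 0.269
```

apply_moves:
  travel:
    - [0, -3.7, -0.7]
    - [0, -3.5, -0.6]
    - [0, -1.5, -0.2]
    - [0, -0.3, 0]
    - [0, 0, 0]
    - [0, 0, 0]
  turn:
    - [0.007, 0, 0]
    - [0.007, 0, 0]
    - [0, 0, 0]
    - [0, 0, 0]
    - [0, 0, 0]
    - [0, 0, 0]
  grip: [1, 1, 1, 1, 1, 1]

```text
t: 38.87
eef_pos: [0.556, -0.0407, 0.1337]
tool_rot: [0.707, -0.033, 0.706, 0.043]
contact_force: [-0.0, 1.1, -0.7]
gripper_width: 0.268
```

```bash
python3 - <<'E'
from h import *
C,im=find("bar",.125);save("w8",im,1.2)
plan([((.558,-.028,.06),6)],maxs=3.9)
E
```

```text
bar 0.91 rect [232. 170. 280. 297.] ctr [548. -42.] box [548. -42.] [74. 24.] 6 long axis 6 sat 7
q [-0.18  0.43  0.19  1.95 -0.13  0.77  1.77] p [ 0.5562 -0.0394  0.1338] psi 6.3 w 0.264 F [ 0.1 -0.1 -1. ] t 38.97
2 travel [[3.7, 0.5, 0.14], [3.69, 0.53, 0.14]] turn [0.0023, 0.0012, -0.0073]
```

View pics/w8.png

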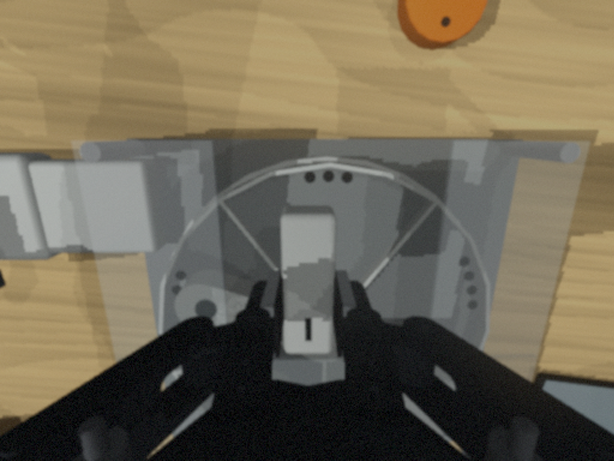

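apply_moves:
  travel:
    - [2.2, 0.2, 0]
    - [2.2, 0, 0]
    - [1.8, 0, 0]
    - [0.8, 0, 0]
    - [0.2, 0, 0]
    - [0, 0, 0]
  turn:
    - [0, 0, 0]
    - [0, 0, 0]
    - [0, 0, 0]
    - [0, 0, 0]
    - [0, 0, 0]
    - [0, 0, 0]
  grip: [1, 1, 1, 1, 1, 1]

```text
t: 39.47
eef_pos: [0.5595, -0.0236, 0.0605]
tool_rot: [0.708, -0.038, 0.703, 0.052]
contact_force: [0.6, 0.9, -0.5]
gripper_width: 0.266
```

```bash
python3 - <<'E'
from h import *
plan([((.558,-.028,.0495),6)],maxs=3.9)
E
```

```text
q [-0.17  0.55  0.15  1.98 -0.17  0.62  1.79] p [ 0.5595 -0.0236  0.0605] psi 7.2 w 0.266 F [ 0.6  0.9 -0.5] t 39.47
1 travel [[1.09, -0.44, -0.21]] turn [0.0217, 0.0073, -0.0193]
```

apply_moves:
  travel:
    - [0.6, -0.3, -0.1]
    - [0.5, -0.2, -0.1]
    - [0.1, 0, 0]
    - [0, 0, 0]
    - [0, 0, 0]
    - [0, 0, 0]
    - [0, 0, 0]
    - [0, 0, 0]
  turn:
    - [0.01, 0.004, -0.01]
    - [0.01, 0.004, -0.01]
    - [0, 0, 0]
    - [0, 0, 0]
    - [0, 0, 0]
    - [0, 0, 0]
    - [0, 0, 0]
    - [0, 0, 0]
  grip: [1, 1, 1, 1, 0.6, 0.5, 0.5, 0.5]

```text
t: 40.13
eef_pos: [0.561, -0.0279, 0.0511]
tool_rot: [0.708, -0.038, 0.704, 0.036]
contact_force: [-0.1, -0.4, -0.6]
gripper_width: 0.501
```

apply_moves:
  travel:
    - [-1, 0, 0]
    - [-2.5, 0, 0]
    - [-3.5, 0, 0]
    - [-4, 0, 0]
    - [-2, 0, 0]
    - [0, 0, 0]
  turn:
    - [0, 0, 0]
    - [0, 0, 0]
    - [0, 0, 0]
    - [0, 0, 0]
    - [0, 0, 0]
    - [0, 0, 0]
  grip: [0.4, 0.3, 0.3, 0.3, 0.3, 0.3]

```text
t: 40.63
eef_pos: [0.559, -0.0286, 0.1887]
tool_rot: [0.707, -0.038, 0.705, 0.036]
contact_force: [0.1, 0.5, 0.7]
gripper_width: 0.703
```

```bash
python3 - <<'E'
from h import *
find("bar",.034)
plan([((.6064,-.268,.14),6)],maxs=3.9)
E
```

```text
bar 0.91 rect [245. 143. 270. 208.] ctr [553. -29.] box [553. -29.] [72. 25.] 4 long axis 5 sat 6
q [-0.24  0.36  0.22  1.91 -0.1   0.88  1.71] p [ 0.5575 -0.0285  0.1854] psi 6.0 w 0.703 F [ 0.1 -0.2 -0.8] t 40.73
7 travel [[0.66, -3.47, 0.34], [0.65, -3.47, 0.34], [0.65, -3.47, 0.34], [0.65, -3.47, 0.34], [0.65, -3.47, 0.34], [0.65, -3.47, 0.34], [0.65, -3.48, 0.34]] turn [-0.0001, -0.0003, 0.0004]
```

Bar is placed at (553,-29). Back to the knob, same moves as last time.

apply_moves:
  travel:
    - [0.4, -2.5, 0.2]
    - [0.4, -3.9, 0.4]
    - [0.4, -3.9, 0.4]
    - [0.4, -3.9, 0.5]
    - [0.4, -3.9, 0.5]
    - [0.4, -3.7, 0.5]
    - [0.4, -1.8, 0.2]
    - [0, 0, 0]
  turn:
    - [0, 0, 0]
    - [0, 0, 0]
    - [0, 0, 0]
    - [0, 0, 0]
    - [0, 0, 0]
    - [0, 0, 0]
    - [0, 0, 0]
    - [0, 0, 0]
  grip: [0, 0, 0, 0, 0, 0, 0, 0]

```text
t: 41.4
eef_pos: [0.6047, -0.2637, 0.1426]
tool_rot: [0.698, -0.039, 0.713, 0.042]
contact_force: [-0.3, -0.8, -0.6]
gripper_width: 0.997
```

apply_moves:
  travel:
    - [0, 0, 0]
    - [0, 0, 0]
  turn:
    - [0, 0, 0]
    - [0, 0, 0]
  grip: [0, 0]

```text
t: 41.57
eef_pos: [0.602, -0.2644, 0.1388]
tool_rot: [0.696, -0.037, 0.716, 0.042]
contact_force: [-1.1, 0.8, -0.2]
gripper_width: 1.005
```

```bash
python3 - <<'E'
from h import *
plan([((.6064,-.268,.11),5),((.6064,-.268,.077),5)],maxs=2.5)
E
```

```text
q [ 0.14  0.59  0.25  1.69 -0.17  0.92  2.14] p [ 0.602  -0.2644  0.1388] psi 6.4 w 1.005 F [-1.1  0.8 -0.2] t 41.57
2 travel [[1.43, -0.22, 0.23], [1.44, -0.21, 0.22]] turn [0.0124, -0.0135, -0.0037]
2 travel [[1.65, 0.0, 0.0], [1.65, 0.0, 0.0]] turn [0.0, 0.0, 0.0]
```

apply_moves:
  travel:
    - [1.5, -0.4, 0.25]
    - [1.6, -0.4, 0.1]
    - [1.7, -0.4, 0]
    - [1.0, -0.3, 0]
    - [0.1, -0.1, 0]
    - [0, 0, 0]
    - [0, 0, 0]
  turn:
    - [0.012, -0.013, -0.004]
    - [0.012, -0.013, -0.004]
    - [0, 0, 0]
    - [0, 0, 0]
    - [0, 0, 0]
    - [0, 0, 0]
    - [0, 0, 0]
  grip: [0, 0, 0, 0, 0, 0, 0]

```text
t: 42.15
eef_pos: [0.607, -0.267, 0.0762]
tool_rot: [0.705, -0.033, 0.707, 0.038]
contact_force: [0.3, 0.8, 0.3]
gripper_width: 1.002
```

```bash
python3 - <<'E'
from h import *
plan([((.6064,-.268,.075),5)],maxs=2.5)
C,im=find("knob",.09); print(w2px(C,(.6064,-.268,.09)))
E
```

```text
q [ 0.16  0.66  0.23  1.72 -0.2   0.79  2.16] p [ 0.607  -0.267   0.0762] psi 5.7 w 1.002 F [0.3 0.8 0.3] t 42.15
1 travel [[0.12, -0.1, -0.07]] turn [0.0127, -0.0023, -0.0074]
knob 0.67 rect [232. 141. 278. 289.] ctr [ 583. -272.] box [ 580. -271.] [70. 20.] 5 long axis 8 sat 62
[255.96122687 273.21377118]
```

apply_moves:
  travel:
    - [0.2, 0, 0]
    - [0, 0, 0]
    - [0, 0, 0]
    - [0, 0, 0]
    - [0, 0, 0]
    - [0, 0, 0]
    - [0, 0, 0]
    - [0, 0, 0]
  turn:
    - [0, 0, 0]
    - [0, 0, 0]
    - [0, 0, 0]
    - [0, 0, 0]
    - [0, 0, 0]
    - [0, 0, 0]
    - [0, 0, 0]
    - [0, 0, 0]
  grip: [0.5, 1, 1, 1, 1, 1, 1, 1]
  newtons: 40

```text
t: 42.92
eef_pos: [0.6091, -0.2677, 0.0778]
tool_rot: [0.707, -0.034, 0.705, 0.037]
contact_force: [-0.4, 0.1, 0.3]
gripper_width: 0.243
```

apply_moves:
  travel:
    - [0, 0, 0]
    - [0, 0, 0]
    - [0, 0, 0]
  turn:
    - [0, 0, 0]
    - [0, 0, 0]
    - [0, 0, 0]
  grip: [1, 1, 1]

```text
t: 43.17
eef_pos: [0.6092, -0.2677, 0.0778]
tool_rot: [0.707, -0.033, 0.705, 0.037]
contact_force: [-0.8, 0.9, 0.6]
gripper_width: 0.244
```

```bash
python3 - <<'E'
from h import *
circ(22.5,16)
E
```

```text
ang 5.2 r 0.0478 z 0.0778 F [-0.8  0.9  0.6] w 0.244 psi 5.7 t 43.17 crank mod 2pi 0.01
[[0.07, -1.79, -0.66], [-0.01, -1.51, -1.03], [-0.01, -1.0, -1.53], [-0.01, -0.34, -1.79], [0.0, 0.37, -1.79], [0.0, 1.03, -1.51], [0.0, 1.53, -1.0], [0.01, 1.79, -0.34], [0.01, 1.79, 0.37], [0.01, 1.51, 1.03], [0.01, 1.0, 1.53], [0.01, 0.34, 1.79], [0.0, -0.37, 1.79], [0.0, -1.03, 1.51], [0.0, -1.53, 1.0], [-0.01, -1.79, 0.34]]
turn [ 0.001  0.001 -0.001]
```

apply_moves:
  travel:
    - [0, -1.77, -0.1]
    - [0, -1.7, -0.5]
    - [0, -1.5, -1.03]
    - [0, -1.0, -1.53]
    - [0, -0.34, -1.8]
    - [0, 0.37, -1.8]
    - [0, 1.03, -1.5]
    - [0, 1.53, -1.0]
  turn:
    - [0, 0.002, 0.001]
    - [0, 0.002, 0.001]
    - [0, 0.002, 0.001]
    - [0, 0.002, 0.001]
    - [0, 0.002, 0.001]
    - [0, 0.002, 0.001]
    - [0, 0.002, 0.001]
    - [0, 0.002, 0.001]
  grip: [1, 1, 1, 1, 1, 1, 1, 1]

```text
t: 43.83
eef_pos: [0.5227, -0.2932, 0.078]
tool_rot: [0.701, -0.026, 0.711, 0.054]
contact_force: [15.7, 5.0, -16.7]
gripper_width: 0.24
```

apply_moves:
  travel:
    - [0, 1.8, -0.34]
    - [0, 1.8, 0.37]
    - [0, 1.5, 1.03]
    - [0, 1.0, 1.53]
    - [0, 0.34, 1.8]
    - [0, -0.37, 1.8]
    - [0, -1.03, 1.5]
    - [0, -1.53, 1.0]
  turn:
    - [0, 0, 0]
    - [0, 0, 0]
    - [0, 0, 0]
    - [0, 0, 0]
    - [0, 0, 0]
    - [0, 0, 0]
    - [0, 0, 0]
    - [0, 0, 0]
  grip: [1, 1, 1, 1, 1, 1, 1, 1]

```text
t: 44.5
eef_pos: [0.6072, -0.2589, 0.0776]
tool_rot: [0.704, -0.035, 0.708, 0.044]
contact_force: [-13.8, -3.0, 9.2]
gripper_width: 0.244
```

```bash
python3 - <<'E'
from h import *
circ(22.5,16)
E
```

```text
ang 16.0 r 0.0475 z 0.0776 F [-13.8  -3.    9.2] w 0.244 psi 6.4 t 44.5 crank mod 2pi 6.11
[[0.04, -1.87, -0.3], [-0.02, -1.67, -0.75], [-0.01, -1.25, -1.33], [0.0, -0.65, -1.71], [0.01, 0.05, -1.83], [0.02, 0.75, -1.67], [0.02, 1.33, -1.25], [0.03, 1.71, -0.65], [0.02, 1.83, 0.05], [0.02, 1.67, 0.75], [0.01, 1.25, 1.33], [0.0, 0.65, 1.71], [-0.01, -0.05, 1.83], [-0.02, -0.75, 1.67], [-0.02, -1.33, 1.25], [-0.03, -1.71, 0.65]]
turn [ 0.003 -0.001 -0.002]
```

apply_moves:
  travel:
    - [0, -1.85, -0.3]
    - [0, -1.67, -0.75]
    - [0, -1.25, -1.33]
    - [0, -0.65, -1.7]
    - [0, 0, -1.83]
    - [0, 0.75, -1.67]
    - [0, 1.33, -1.25]
    - [0, 1.7, -0.65]
  turn:
    - [0.003, -0.001, -0.002]
    - [0.003, -0.001, -0.002]
    - [0.003, -0.001, -0.002]
    - [0, 0, 0]
    - [0, 0, 0]
    - [0, 0, 0]
    - [0, 0, 0]
    - [0, 0, 0]
  grip: [1, 1, 1, 1, 1, 1, 1, 1]

```text
t: 45.17
eef_pos: [0.5198, -0.2857, 0.0782]
tool_rot: [0.712, -0.033, 0.7, 0.039]
contact_force: [20.6, 3.0, -14.5]
gripper_width: 0.243
```

apply_moves:
  travel:
    - [0, 1.83, 0.05]
    - [0, 1.67, 0.75]
    - [0, 1.25, 1.33]
    - [0, 0.65, 1.7]
    - [0, 0, 1.83]
    - [0, -0.75, 1.67]
    - [0, -1.33, 1.25]
    - [0, -1.7, 0.65]
  turn:
    - [0, 0, 0]
    - [0, 0, 0]
    - [0, 0, 0]
    - [0, 0, 0]
    - [0, 0, 0]
    - [0, 0, 0]
    - [0, 0, 0]
    - [0, 0, 0]
  grip: [1, 1, 1, 1, 1, 1, 1, 1]

```text
t: 45.83
eef_pos: [0.6045, -0.2559, 0.0784]
tool_rot: [0.714, -0.036, 0.698, 0.039]
contact_force: [3.9, 4.9, -0.9]
gripper_width: 0.245
```

apply_moves:
  travel:
    - [0, 0, 0]
    - [0, 0, 0]
  turn:
    - [0, 0, 0]
    - [0, 0, 0]
  grip: [1, 1]

```text
t: 46.0
eef_pos: [0.6052, -0.2574, 0.0784]
tool_rot: [0.716, -0.036, 0.697, 0.038]
contact_force: [2.7, 3.3, 0.3]
gripper_width: 0.247
```

```bash
python3 - <<'E'
from h import *
circ(15,3)
find("square",.01,"top")
E
```

```text
ang 18.5 r 0.046 z 0.0784 F [2.7 3.3 0.3] w 0.247 psi 6.0 t 46.0 crank mod 2pi 6.06
[[0.14, -1.24, 0.0], [-0.01, -1.2, -0.21], [-0.02, -1.11, -0.52]]
turn [ 0.001  0.004 -0.   ]
square 0.7 rect [152. 246. 168. 256.] ctr [464. 358.] box [464. 359.] [45. 44.] 81 long axis 37 sat 10
```

apply_moves:
  travel:
    - [0, -0.9, 0]
    - [0, 0, 0]
    - [0, 0, 0]
    - [0, 0, 0]
    - [0, 0, 0]
    - [0, 0, 0]
    - [0, 0, 0]
  turn:
    - [0, 0.008, 0]
    - [0, 0, 0]
    - [0, 0, 0]
    - [0, 0, 0]
    - [0, 0, 0]
    - [0, 0, 0]
    - [0, 0, 0]
  grip: [1, 1, 1, 0.6, 0, 0, 0]

```text
t: 46.68
eef_pos: [0.6022, -0.2651, 0.0781]
tool_rot: [0.712, -0.036, 0.7, 0.039]
contact_force: [0.9, 1.2, -0.1]
gripper_width: 0.799
```

apply_moves:
  travel:
    - [-2, 0, 0]
    - [-3.5, 0.4, 0]
    - [-3.5, 0.4, 0]
    - [-2, 1.5, 0]
    - [-0.3, 3.5, -0.8]
    - [-0.3, 3.7, -0.9]
    - [-0.3, 3.8, -0.9]
    - [-0.3, 3.8, -0.9]
  turn:
    - [0, 0, 0]
    - [0, 0, 0]
    - [0, 0, 0]
    - [0, 0, 0]
    - [0, 0, 0]
    - [0, 0, 0]
    - [0, 0, 0]
    - [0, 0, 0]
  grip: [0, 0, 0, 0, 0, 0, 0, 0]

```text
t: 47.35
eef_pos: [0.5422, -0.1085, 0.2046]
tool_rot: [0.711, -0.03, 0.702, 0.028]
contact_force: [0.4, 1.3, 1.3]
gripper_width: 0.999
```

```bash
python3 - <<'E'
from h import *
plan([((.445,.34,.20),-11)],maxs=3.9)
E
```

```text
q [-0.12  0.32  0.25  1.92 -0.1   0.9   1.83] p [ 0.5422 -0.1085  0.2046] psi 4.7 w 0.999 F [0.4 1.3 1.3] t 47.35
12 travel [[0.02, 3.79, -0.5], [0.02, 3.78, -0.59], [0.02, 3.77, -0.67], [0.02, 3.75, -0.76], [0.02, 3.73, -0.84], [0.03, 3.71, -0.93], [0.03, 3.69, -1.01], [0.03, 3.66, -1.1], [0.03, 3.64, -1.18], [0.03, 3.61, -1.26], [0.03, 3.58, -1.35], [0.04, 3.55, -1.43]] turn [0.0229, 0.001, 0.0002]
```

apply_moves:
  travel:
    - [0, 3.8, -0.5]
    - [0, 3.8, -0.6]
    - [0, 3.75, -0.7]
    - [0, 3.75, -0.76]
    - [0, 3.7, -0.84]
    - [0, 3.7, -0.93]
    - [0, 3.7, -1.0]
    - [0, 3.65, -1.1]
  turn:
    - [0.023, 0, 0]
    - [0.023, 0, 0]
    - [0.023, 0, 0]
    - [0.023, 0, 0]
    - [0.023, 0, 0]
    - [0.023, 0, 0]
    - [0.023, 0, 0]
    - [0.023, 0, 0]
  grip: [0, 0, 0, 0, 0, 0, 0, 0]

```text
t: 48.02
eef_pos: [0.4703, 0.1979, 0.2056]
tool_rot: [0.711, 0.041, 0.701, -0.043]
contact_force: [0.6, 0.4, 0.4]
gripper_width: 1.001
```

apply_moves:
  travel:
    - [0, 3.6, -1.2]
    - [0, 3.6, -1.2]
    - [0, 2.7, -1.0]
    - [0, 1, -0.3]
    - [0, 0, 0]
    - [0, 0, 0]
  turn:
    - [0.023, 0, 0]
    - [0.023, 0, 0]
    - [0.023, 0, 0]
    - [0, 0, 0]
    - [0, 0, 0]
    - [0, 0, 0]
  grip: [0, 0, 0, 0, 0, 0]

```text
t: 48.52
eef_pos: [0.4434, 0.3224, 0.2053]
tool_rot: [0.709, 0.063, 0.699, -0.065]
contact_force: [0.0, 0.1, 0.5]
gripper_width: 0.997
```

```bash
python3 - <<'E'
from h import *
C,im=find("square",.011)
plan([((.461,.357,.1),-12),((.461,.357,.023),-12)],maxs=3.9)
E
```

```text
square 0.9 rect [267. 162. 307. 198.] ctr [461. 357.] box [461. 357.] [45. 47.] 79 long axis 14 sat 13
q [-0.82  0.31  0.09  1.92 -0.02  0.9   0.66] p [0.444  0.3211 0.2053] psi -10.5 w 1.001 F [-0.1  0.  -0.3] t 48.62
3 travel [[3.51, 1.28, 0.29], [3.51, 1.29, 0.29], [3.51, 1.29, 0.3]] turn [0.0085, 0.0048, 0.0003]
2 travel [[3.85, 0.0, 0.0], [3.85, 0.0, 0.0]] turn [0.0, 0.0, 0.0]
```

apply_moves:
  travel:
    - [2.2, 1.1, 0.3]
    - [3.2, 1.2, 0.3]
    - [3.2, 1.0, 0.3]
    - [3.2, 0.7, 0]
    - [3.0, 0.4, 0]
    - [2.0, 0.2, 0]
    - [0.3, 0, 0]
    - [0, 0, 0]
  turn:
    - [0.008, 0.004, 0]
    - [0.008, 0.004, 0]
    - [0.008, 0.004, 0]
    - [0, 0, 0]
    - [0, 0, 0]
    - [0, 0, 0]
    - [0, 0, 0]
    - [0, 0, 0]
  grip: [0, 0, 0, 0, 0, 0, 0, 0]

```text
t: 49.28
eef_pos: [0.4762, 0.3476, 0.0322]
tool_rot: [0.706, 0.082, 0.698, -0.083]
contact_force: [0.0, -0.4, 1.1]
gripper_width: 0.998
```

```bash
python3 - <<'E'
from h import *
find("square",.011)
plan([((.461,.357,.024),-12)],maxs=3.9)
E
```

```text
square 0.98 rect [226. 174. 307. 252.] ctr [462. 357.] box [461. 357.] [46. 49.] 79 long axis -10 sat 13
q [-0.8   0.62  0.08  1.92 -0.06  0.6   0.65] p [0.4767 0.3483 0.0337] psi -13.4 w 0.997 F [0.  0.6 0.5] t 49.38
1 travel [[0.95, 0.48, -1.74]] turn [-0.0245, 0.0134, -0.0006]
```

apply_moves:
  travel:
    - [0.5, 0.25, -0.8]
    - [0.5, 0.2, -0.8]
    - [0.3, 0, 0]
    - [0, 0, 0]
    - [0, 0, 0]
    - [0, 0, 0]
    - [0, 0, 0]
    - [0, 0, 0]
  turn:
    - [-0.02, 0.006, 0]
    - [-0.015, 0.006, 0]
    - [0, 0, 0]
    - [0, 0, 0]
    - [0, 0, 0]
    - [0, 0, 0]
    - [0, 0, 0]
    - [0, 0, 0]
  grip: [0, 0, 0.3, 1, 1, 1, 1, 1]
  newtons: 50

```text
t: 50.05
eef_pos: [0.4639, 0.3593, 0.0267]
tool_rot: [0.706, 0.072, 0.701, -0.066]
contact_force: [-0.2, 0.8, -0.4]
gripper_width: 0.5
```

apply_moves:
  travel:
    - [0, 0, 0]
    - [0, 0, 0]
    - [0, 0, 0]
  turn:
    - [0, 0, 0]
    - [0, 0, 0]
    - [0, 0, 0]
  grip: [1, 1, 1]

```text
t: 50.3
eef_pos: [0.4641, 0.3592, 0.0267]
tool_rot: [0.706, 0.072, 0.701, -0.066]
contact_force: [0.2, -0.2, -1.4]
gripper_width: 0.497
```

apply_moves:
  travel:
    - [-1, 0, 0]
    - [-3, 0, 0]
    - [-3.5, 0, 0]
    - [-3.5, 0, 0]
    - [0, 0, 0]
    - [0, 0, 0]
  turn:
    - [0, 0, 0]
    - [0, 0, 0]
    - [0, 0, 0]
    - [0, 0, 0]
    - [0, 0, 0]
    - [0, 0, 0]
  grip: [1, 1, 1, 1, 1, 1]

```text
t: 50.8
eef_pos: [0.4621, 0.357, 0.1424]
tool_rot: [0.705, 0.071, 0.702, -0.067]
contact_force: [-0.5, 0.1, -0.4]
gripper_width: 0.497
```

```bash
python3 - <<'E'
from h import *
find("square",.11)
plan([((.552,-.035,.14),6)],maxs=3.9)
E
```

```text
square 0.95 rect [212. 203. 300. 282.] ctr [470. 354.] box [469. 354.] [52. 57.] 78 long axis -11 sat 12
q [-0.82  0.45  0.08  1.88 -0.05  0.8   0.65] p [0.4624 0.357  0.1415] psi -11.2 w 0.501 F [ 0.5  0.  -1.5] t 50.9
11 travel [[0.0, -3.34, 1.49], [0.0, -3.38, 1.4], [0.0, -3.41, 1.31], [0.0, -3.45, 1.22], [0.0, -3.48, 1.12], [0.01, -3.51, 1.02], [0.01, -3.54, 0.93], [0.01, -3.56, 0.83], [0.01, -3.58, 0.73], [0.01, -3.6, 0.64], [0.01, -3.62, 0.54]] turn [-0.0274, 0.0005, -0.0005]
```

Square held (42 mm). Carry to the window.

apply_moves:
  travel:
    - [0, -2.5, 1.1]
    - [0, -3.4, 1.4]
    - [0, -3.4, 1.3]
    - [0, -3.45, 1.2]
    - [0, -3.5, 1.1]
    - [0, -3.5, 1.0]
    - [0, -3.5, 0.93]
    - [0, -3.55, 0.83]
  turn:
    - [-0.027, 0, 0]
    - [-0.027, 0, 0]
    - [-0.027, 0, 0]
    - [-0.027, 0, 0]
    - [-0.027, 0, 0]
    - [-0.027, 0, 0]
    - [-0.027, 0, 0]
    - [-0.027, 0, 0]
  grip: [1, 1, 1, 1, 1, 1, 1, 1]

```text
t: 51.57
eef_pos: [0.5209, 0.0815, 0.1311]
tool_rot: [0.704, -0.016, 0.71, 0.02]
contact_force: [1.3, 0.3, 0.1]
gripper_width: 0.499
```

apply_moves:
  travel:
    - [0, -3.6, 0.75]
    - [0, -3.6, 0.65]
    - [0, -2.9, 0.4]
    - [0, -1.2, 0.1]
    - [0, 0, 0]
    - [0, 0, 0]
  turn:
    - [-0.027, 0, 0]
    - [-0.027, 0, 0]
    - [-0.027, 0, 0]
    - [0, 0, 0]
    - [0, 0, 0]
    - [0, 0, 0]
  grip: [1, 1, 1, 1, 1, 1]

```text
t: 52.07
eef_pos: [0.5454, -0.0473, 0.1231]
tool_rot: [0.698, -0.043, 0.713, 0.043]
contact_force: [-0.9, -0.0, 0.0]
gripper_width: 0.499
```

```bash
python3 - <<'E'
from h import *
C,im=find("square",.125);save("w9",im,1.2)
plan([((.550,-.028,.06),6)],maxs=3.9)
E
```

```text
square 0.9 rect [212. 201. 299. 281.] ctr [535. -49.] box [535. -49.] [44. 40.] 8 long axis 6 sat 8
square 0.34 rect [  2. 130. 511. 384.] ctr [514. -45.] box [523. -55.] [ 99. 248.] 1 long axis -87 sat 19
q [-0.1   0.44  0.08  1.96 -0.05  0.77  1.71] p [ 0.5454 -0.0458  0.1233] psi 7.2 w 0.501 F [ 0.7 -0.5 -1. ] t 52.17
2 travel [[3.16, 0.85, 0.41], [3.16, 0.85, 0.36]] turn [0.0101, -0.0108, -0.0009]
```

View pics/w9.png

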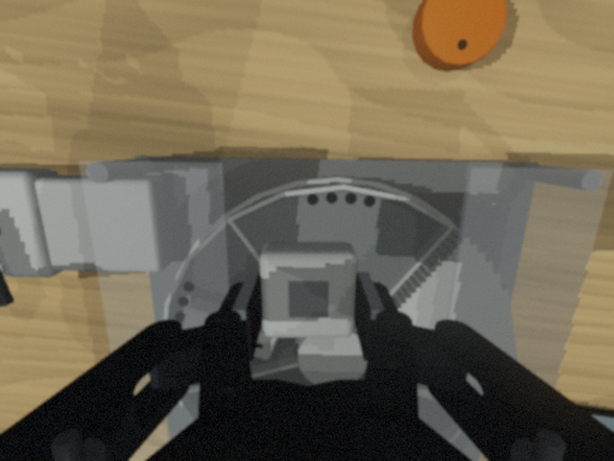

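apply_moves:
  travel:
    - [1.5, 0.6, 0.4]
    - [2.0, 0.5, 0.3]
    - [1.6, 0, 0]
    - [0.7, 0, 0]
    - [0.1, 0, 0]
    - [0, 0, 0]
  turn:
    - [0.01, -0.01, 0]
    - [0.01, -0.01, 0]
    - [0, 0, 0]
    - [0, 0, 0]
    - [0, 0, 0]
    - [0, 0, 0]
  grip: [1, 1, 1, 1, 1, 1]

```text
t: 52.67
eef_pos: [0.5503, -0.0211, 0.0624]
tool_rot: [0.706, -0.04, 0.706, 0.045]
contact_force: [-0.0, -0.3, -1.5]
gripper_width: 0.501
```

```bash
python3 - <<'E'
from h import *
plan([((.553,-.029,.0495),6)],maxs=3.9)
E
```

```text
q [-0.12  0.53  0.07  2.   -0.07  0.62  1.68] p [ 0.5503 -0.0211  0.0624] psi 6.8 w 0.501 F [-0.  -0.3 -1.5] t 52.67
1 travel [[1.28, -0.83, 0.18]] turn [0.0144, -0.0, -0.0068]
```

apply_moves:
  travel:
    - [0.6, -0.5, 0.1]
    - [0.6, -0.4, 0.1]
    - [0.2, 0, 0]
    - [0, 0, 0]
    - [0, 0, 0]
    - [0, 0, 0]
    - [0, 0, 0]
    - [0, 0, 0]
  turn:
    - [0.007, 0, -0.003]
    - [0.007, 0, -0.003]
    - [0, 0, 0]
    - [0, 0, 0]
    - [0, 0, 0]
    - [0, 0, 0]
    - [0, 0, 0]
    - [0, 0, 0]
  grip: [1, 1, 1, 1, 0.4, 0.33, 0.33, 0.33]

```text
t: 53.33
eef_pos: [0.556, -0.0303, 0.0502]
tool_rot: [0.708, -0.037, 0.704, 0.037]
contact_force: [-0.1, -0.3, -0.4]
gripper_width: 0.671
```

apply_moves:
  travel:
    - [-1, 0, 0]
    - [-2.5, 0, 0]
    - [-3.5, 0, 0]
    - [-4, 0, 0]
    - [-2, 0, 0]
    - [0, 0, 0]
  turn:
    - [0, 0, 0]
    - [0, 0, 0]
    - [0, 0, 0]
    - [0, 0, 0]
    - [0, 0, 0]
    - [0, 0, 0]
  grip: [0.3, 0.3, 0.3, 0.3, 0.3, 0.3]

```text
t: 53.83
eef_pos: [0.554, -0.0304, 0.188]
tool_rot: [0.707, -0.036, 0.705, 0.037]
contact_force: [0.5, 0.2, -0.5]
gripper_width: 0.702
```

```bash
python3 - <<'E'
from h import *
C,im=find("square",.034); save("w10",im,1.2)
plan([((.606,-.265,.14),6)],maxs=3.9)
E
```

```text
square 0.88 rect [234. 162. 278. 204.] ctr [553. -30.] box [553. -30.] [47. 44.] 5 long axis 4 sat 7
q [-0.14  0.35  0.1   1.92 -0.05  0.87  1.66] p [ 0.5526 -0.0304  0.1846] psi 6.0 w 0.697 F [ 0.1 -0.7 -1.3] t 53.93
7 travel [[0.64, -3.41, 0.41], [0.64, -3.41, 0.41], [0.64, -3.41, 0.41], [0.64, -3.41, 0.41], [0.64, -3.41, 0.41], [0.64, -3.41, 0.41], [0.64, -3.41, 0.41]] turn [-0.0001, -0.0003, -0.0001]
```

View pics/w10.png

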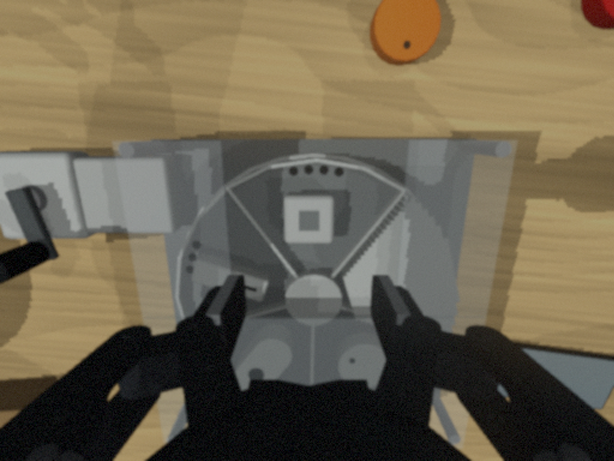

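apply_moves:
  travel:
    - [0.4, -2.5, 0.2]
    - [0.4, -3.9, 0.4]
    - [0.4, -3.9, 0.4]
    - [0.4, -3.9, 0.5]
    - [0.4, -3.9, 0.5]
    - [0.4, -3.6, 0.5]
    - [0.4, -1.4, 0.4]
    - [0, 0, 0]
  turn:
    - [0, 0, 0]
    - [0, 0, 0]
    - [0, 0, 0]
    - [0, 0, 0]
    - [0, 0, 0]
    - [0, 0, 0]
    - [0, 0, 0]
    - [0, 0, 0]
  grip: [0, 0, 0, 0, 0, 0, 0, 0]

```text
t: 54.6
eef_pos: [0.6012, -0.2599, 0.1417]
tool_rot: [0.699, -0.038, 0.713, 0.043]
contact_force: [-0.0, 0.2, 0.2]
gripper_width: 1.0
```

apply_moves:
  travel:
    - [0, 0, 0]
    - [0, 0, 0]
  turn:
    - [0, 0, 0]
    - [0, 0, 0]
  grip: [0, 0]

```text
t: 54.77
eef_pos: [0.5989, -0.2593, 0.1384]
tool_rot: [0.697, -0.037, 0.715, 0.043]
contact_force: [-0.0, 0.4, 0.8]
gripper_width: 0.997
```

```bash
python3 - <<'E'
from h import *
plan([((.606,-.265,.11),5),((.606,-.265,.076),5)],maxs=2.5)
E
```

```text
q [ 0.21  0.57  0.14  1.69 -0.1   0.91  2.08] p [ 0.5989 -0.2593  0.1384] psi 6.5 w 0.997 F [-0.   0.4  0.8] t 54.77
2 travel [[1.41, -0.34, 0.35], [1.41, -0.33, 0.34]] turn [0.013, -0.0128, -0.0054]
2 travel [[1.7, 0.0, 0.0], [1.7, 0.0, 0.0]] turn [0.0, 0.0, 0.0]
```

apply_moves:
  travel:
    - [1.5, -0.5, 0.35]
    - [1.6, -0.5, 0.25]
    - [1.7, -0.4, 0]
    - [1.0, -0.3, 0]
    - [0.1, -0.1, 0]
    - [0, 0, 0]
    - [0, 0, 0]
  turn:
    - [0.013, -0.013, -0.005]
    - [0.013, -0.013, -0.005]
    - [0, 0, 0]
    - [0, 0, 0]
    - [0, 0, 0]
    - [0, 0, 0]
    - [0, 0, 0]
  grip: [0, 0, 0, 0, 0, 0, 0]

```text
t: 55.35
eef_pos: [0.6074, -0.2615, 0.0773]
tool_rot: [0.706, -0.033, 0.706, 0.039]
contact_force: [0.1, 0.1, -0.4]
gripper_width: 1.002
```

```bash
python3 - <<'E'
from h import *
plan([((.606,-.265,.075),5)],maxs=2.5)
C,im=find("knob",.09); print(w2px(C,(.606,-.265,.09)))
E
```

```text
q [ 0.23  0.65  0.13  1.72 -0.12  0.78  2.09] p [ 0.6074 -0.2615  0.0773] psi 5.8 w 1.002 F [ 0.1  0.1 -0.4] t 55.35
1 travel [[0.23, -0.34, -0.18]] turn [0.0144, 0.001, -0.0088]
knob 0.87 rect [223. 136. 276. 288.] ctr [ 582. -268.] box [ 579. -268.] [70. 21.] 8 long axis 12 sat 60
[250.90489677 269.91130422]
```

apply_moves:
  travel:
    - [0.3, -0.3, -0.2]
    - [0, 0, 0]
    - [0, 0, 0]
    - [0, 0, 0]
    - [0, 0, 0]
    - [0, 0, 0]
    - [0, 0, 0]
    - [0, 0, 0]
  turn:
    - [0, 0, 0]
    - [0, 0, 0]
    - [0, 0, 0]
    - [0, 0, 0]
    - [0, 0, 0]
    - [0, 0, 0]
    - [0, 0, 0]
    - [0, 0, 0]
  grip: [0.5, 1, 1, 1, 1, 1, 1, 1]
  newtons: 40

```text
t: 56.12
eef_pos: [0.6075, -0.2659, 0.0777]
tool_rot: [0.708, -0.033, 0.704, 0.038]
contact_force: [-0.3, 0.3, 0.4]
gripper_width: 0.243
```

apply_moves:
  travel:
    - [0, 0, 0]
    - [0, 0, 0]
    - [0, 0, 0]
  turn:
    - [0, 0, 0]
    - [0, 0, 0]
    - [0, 0, 0]
  grip: [1, 1, 1]

```text
t: 56.37
eef_pos: [0.6075, -0.2659, 0.0777]
tool_rot: [0.708, -0.033, 0.704, 0.038]
contact_force: [-0.3, 1.1, -0.0]
gripper_width: 0.243
```

```bash
python3 - <<'E'
from h import *
circ(22.5,16)
E
```

```text
ang 7.6 r 0.0463 z 0.0777 F [-0.3  1.1 -0. ] w 0.243 psi 5.8 t 56.37 crank mod 2pi 6.25
[[0.06, -1.81, -0.44], [-0.02, -1.55, -0.97], [-0.02, -1.06, -1.49], [-0.01, -0.41, -1.78], [-0.01, 0.3, -1.8], [0.0, 0.97, -1.55], [0.0, 1.49, -1.06], [0.01, 1.78, -0.41], [0.01, 1.8, 0.3], [0.02, 1.55, 0.97], [0.02, 1.06, 1.49], [0.01, 0.41, 1.78], [0.01, -0.3, 1.8], [0.0, -0.97, 1.55], [0.0, -1.49, 1.06], [-0.01, -1.78, 0.41]]
turn [ 0.001  0.001 -0.001]
```

apply_moves:
  travel:
    - [0, -1.77, -0.1]
    - [0, -1.7, -0.45]
    - [0, -1.55, -0.97]
    - [0, -1.06, -1.5]
    - [0, -0.4, -1.8]
    - [0, 0.3, -1.8]
    - [0, 0.97, -1.55]
    - [0, 1.5, -1.06]
  turn:
    - [0, 0.002, 0.001]
    - [0, 0.002, 0.001]
    - [0, 0.002, 0.001]
    - [0, 0.002, 0.001]
    - [0, 0.002, 0.001]
    - [0, 0.002, 0.001]
    - [0, 0.002, 0.001]
    - [0, 0.002, 0.001]
  grip: [1, 1, 1, 1, 1, 1, 1, 1]

```text
t: 57.03
eef_pos: [0.5224, -0.2954, 0.0779]
tool_rot: [0.702, -0.027, 0.709, 0.055]
contact_force: [14.4, 4.0, -16.1]
gripper_width: 0.248
```

apply_moves:
  travel:
    - [0, 1.8, -0.4]
    - [0, 1.8, 0.3]
    - [0, 1.55, 0.97]
    - [0, 1.06, 1.5]
    - [0, 0.4, 1.8]
    - [0, -0.3, 1.8]
    - [0, -0.97, 1.55]
    - [0, -1.5, 1.06]
  turn:
    - [0, 0, 0]
    - [0, 0, 0]
    - [0, 0, 0]
    - [0, 0, 0]
    - [0, 0, 0]
    - [0, 0, 0]
    - [0, 0, 0]
    - [0, 0, 0]
  grip: [1, 1, 1, 1, 1, 1, 1, 1]

```text
t: 57.7
eef_pos: [0.605, -0.257, 0.0776]
tool_rot: [0.705, -0.035, 0.707, 0.045]
contact_force: [-13.0, -3.8, 8.6]
gripper_width: 0.246
```

```bash
python3 - <<'E'
from h import *
circ(22.5,16)
E
```

```text
ang 19.1 r 0.046 z 0.0776 F [-13.   -3.8   8.6] w 0.246 psi 6.5 t 57.7 crank mod 2pi 6.05
[[0.03, -1.85, -0.05], [-0.03, -1.7, -0.66], [-0.02, -1.32, -1.26], [-0.01, -0.74, -1.67], [0.0, -0.04, -1.83], [0.01, 0.66, -1.7], [0.02, 1.26, -1.32], [0.03, 1.67, -0.74], [0.03, 1.83, -0.04], [0.03, 1.7, 0.66], [0.02, 1.32, 1.26], [0.01, 0.74, 1.67], [0.0, 0.04, 1.83], [-0.01, -0.66, 1.7], [-0.02, -1.26, 1.32], [-0.03, -1.67, 0.74]]
turn [ 0.003 -0.    -0.003]
```

apply_moves:
  travel:
    - [0, -1.85, 0]
    - [0, -1.7, -0.66]
    - [0, -1.32, -1.26]
    - [0, -0.74, -1.67]
    - [0, 0, -1.83]
    - [0, 0.66, -1.7]
    - [0, 1.26, -1.32]
    - [0, 1.67, -0.74]
  turn:
    - [0.003, 0, -0.003]
    - [0.003, 0, -0.003]
    - [0.003, 0, -0.003]
    - [0, 0, 0]
    - [0, 0, 0]
    - [0, 0, 0]
    - [0, 0, 0]
    - [0, 0, 0]
  grip: [1, 1, 1, 1, 1, 1, 1, 1]

```text
t: 58.37
eef_pos: [0.5188, -0.2875, 0.0783]
tool_rot: [0.712, -0.033, 0.7, 0.039]
contact_force: [21.1, 4.5, -16.3]
gripper_width: 0.243
```

apply_moves:
  travel:
    - [0, 1.83, 0]
    - [0, 1.7, 0.66]
    - [0, 1.32, 1.26]
    - [0, 0.74, 1.67]
    - [0, 0, 1.83]
    - [0, -0.66, 1.7]
    - [0, -1.2, 1.2]
    - [0, 0, 0]
  turn:
    - [0, 0, 0]
    - [0, 0, 0]
    - [0, 0, 0]
    - [0, 0, 0]
    - [0, 0, 0]
    - [0, 0, 0]
    - [0, 0, 0]
    - [0, 0, 0]
  grip: [1, 1, 1, 1, 1, 1, 1, 1]

```text
t: 59.03
eef_pos: [0.591, -0.2407, 0.0781]
tool_rot: [0.715, -0.035, 0.697, 0.038]
contact_force: [1.1, -1.3, 2.0]
gripper_width: 0.241
```

```bash
python3 - <<'E'
from h import *
circ(10,6,scale=1)
E
```

```text
ang 46.8 r 0.043 z 0.0781 F [ 1.1 -1.3  2. ] w 0.241 psi 5.9 t 59.03 crank mod 2pi 5.57
[[0.13, -0.5, 0.61], [0.01, -0.71, 0.34], [0.0, -0.75, 0.21], [0.0, -0.78, 0.08], [0.0, -0.78, -0.06], [-0.01, -0.76, -0.19]]
turn [ 0.001  0.004 -0.   ]
```

apply_moves:
  travel:
    - [0, -0.6, 0.5]
    - [0, -0.71, 0.34]
    - [0, -0.75, 0.2]
    - [0, -0.78, 0.08]
    - [0, -0.78, -0.06]
    - [0, -0.4, -0.1]
    - [0, 0, 0]
  turn:
    - [0, 0.004, 0]
    - [0, 0.004, 0]
    - [0, 0.004, 0]
    - [0, 0.004, 0]
    - [0, 0, 0]
    - [0, 0, 0]
    - [0, 0, 0]
  grip: [1, 1, 1, 1, 1, 1, 1]

```text
t: 59.62
eef_pos: [0.6078, -0.2745, 0.0783]
tool_rot: [0.714, -0.035, 0.698, 0.043]
contact_force: [4.9, 1.6, -2.6]
gripper_width: 0.24
```

```bash
python3 - <<'E'
from h import *
circ(8,3,scale=1)
E
```

```text
ang -3.1 r 0.0463 z 0.0783 F [ 4.9  1.6 -2.6] w 0.24 psi 6.3 t 59.62 crank mod 2pi 0.16
[[0.12, -0.59, -0.28], [-0.01, -0.58, -0.23], [-0.01, -0.55, -0.31]]
turn [ 0.002  0.004 -0.002]
```

Crank ≈ 50.4, at the stop by count. One small push to confirm the stop.

apply_moves:
  travel:
    - [0, -0.5, -0.1]
    - [0, -0.4, -0.1]
    - [0, 0, 0]
    - [0, 0, 0]
  turn:
    - [0, 0, 0]
    - [0, 0, 0]
    - [0, 0, 0]
    - [0, 0, 0]
  grip: [1, 1, 1, 1]

```text
t: 59.95
eef_pos: [0.6078, -0.2773, 0.0784]
tool_rot: [0.716, -0.034, 0.696, 0.048]
contact_force: [4.9, -0.3, -3.1]
gripper_width: 0.249
```

apply_moves:
  travel:
    - [0, 0, 0]
    - [0, 0, 0]
    - [0, 0, 0]
    - [0, 0, 0]
    - [0, 0, 0]
    - [-2, 0, 0]
    - [-3.5, 0, 0]
    - [-3.5, 0, 0]
  turn:
    - [0, 0, 0]
    - [0, 0, 0]
    - [0, 0, 0]
    - [0, 0, 0]
    - [0, 0, 0]
    - [0, 0, 0]
    - [0, 0, 0]
    - [0, 0, 0]
  grip: [0.6, 0, 0, 0, 0, 0, 0, 0]

```text
t: 60.62
eef_pos: [0.5933, -0.2828, 0.1607]
tool_rot: [0.707, -0.03, 0.705, 0.046]
contact_force: [0.5, -0.2, -0.5]
gripper_width: 0.997
```

apply_moves:
  travel:
    - [-2, 0, -3]
    - [-1, 0.5, -3.5]
    - [0, 2.5, -2.5]
    - [0, 3.7, 0]
    - [0, 3.5, 0]
    - [0, 1, 0]
    - [0, 0, 0]
    - [0, 0, 0]
  turn:
    - [0, 0, 0]
    - [0, 0, 0]
    - [0, 0, 0]
    - [0, 0, 0]
    - [0, 0, 0]
    - [0, 0, 0]
    - [0, 0, 0]
    - [0, 0, 0]
  grip: [0, 0, 0, 0, 0, 0, 0, 0]

```text
t: 61.28
eef_pos: [0.4887, -0.1862, 0.2023]
tool_rot: [0.712, -0.031, 0.7, 0.04]
contact_force: [0.3, -0.7, -0.5]
gripper_width: 0.999
```

```bash
python3 - <<'E'
from h import *
o=status.get_obs();print(o["eef_pos"],o["t"])
im=eyes.read_camera("wrist"); save("w11",im,1.5)
s=eyes.read_camera("scene"); save("s2",s[100:384,60:400],2.2)
E
```

```text
[ 0.48870811 -0.18623148  0.20232443] 61.2833
```

View pics/w11.png

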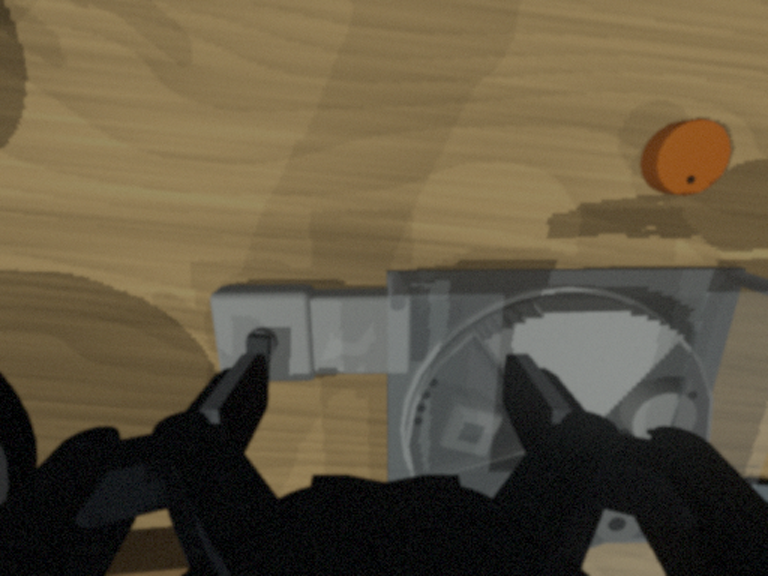

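View pics/s2.png

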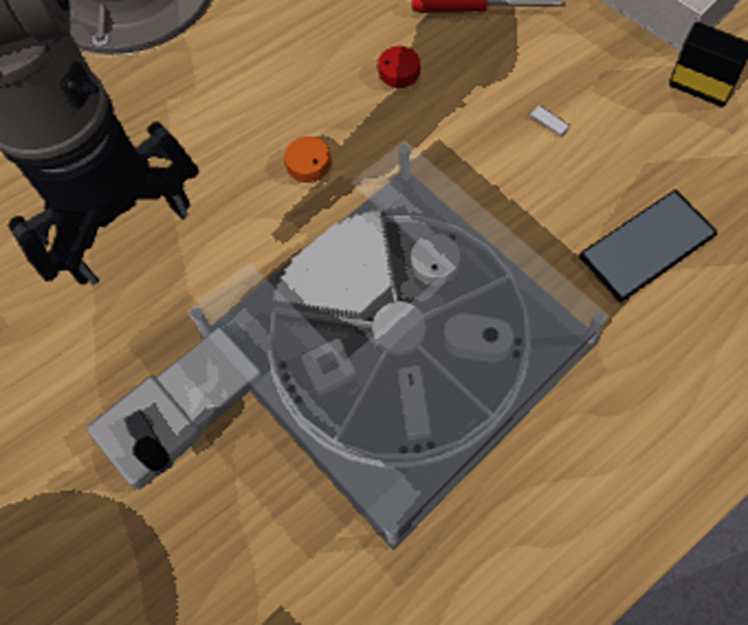

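```bash
python3 - <<'E'
from h import *
S=cam("scene")
for a in (0,-20,20,-2,-35): 
    t=np.radians(a);k=PIV+.045*np.array([np.cos(t),np.sin(t)])
    print(a,((w2px(S,[*k,.09])-[60,100])*2.2).round(),((w2px(S,[*k,.048])-[60,100])*2.2).round())
print(((w2px(S,[*PIV,.046])-[60,100])*2.2).round())
d=max(eyes.masks_of("knob","scene"),key=lambda d:d["score"]);print(d["score"],((np.array(d["rect"]).reshape(2,2)-[60,100])*2.2).round())
E
```

```text
0 [150. 442.] [163. 454.]
-20 [133. 450.] [147. 462.]
20 [164. 429.] [176. 441.]
-2 [149. 443.] [161. 455.]
-35 [120. 453.] [134. 464.]
[140. 417.]
0.72 [[281. 211.]
 [431. 350.]]
```

```bash
python3 -c "
from station import bot
print(bot.hand_in())"
```

```text
the job is handed in; nothing more can be done
None
```

All four sensors were on the table. I loaded the puck, pill, bar and square into pockets 1 to 4 in that order, wound the crank on to its end stop and handed the job in at about 61 s. The hand-in gives no verdict.

**Final scene and wrist pictures:**
- All four sensors lie flat in their own pockets.
- The blank sector fills the window, and the arm is clear of everything.
- The phone, bit case, USB stick and the red and orange look-alikes look untouched. I judged this by eye and did not measure their positions.

**Placement readings:** the wrist camera put each sensor within about 10 mm of its pocket centre after release.

**Crank:** the knob stands at about -3° in the pictures, which by turn count is about 50.4 rad. A last small push barely moved it.

**What went wrong or disagreed:**
- My first pinch at the knob missed and turned the crank back by about 0.25 rad. I measured the knob again and gripped it properly.
- In the final check, the detector's best box for the knob fell on the tray instead. I confirmed the knob's position by projecting it into the scene picture.

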